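# Put the drip coffee filter together on the red mug

### The arm

A 6-joint arm with a two-finger parallel gripper is mounted at the origin on a cart in front of the work surface, level with it; the furniture and walls round the work are solid. World frame = base frame: x ahead of the robot, y to its left, z up, the work surface at z = 0. Lengths are in m, angles in rad, forces in N, time in s.
With the tool pointing down it reaches from about 0.35 to 0.775 m from the base axis. Payload 7.3 kg.
Tool frame: the origin (TCP) lies midway between the tips of the shut fingers; the grasp point (between the pads) lies 19 mm behind it; z points along the fingers, y is the line along which they close (so a half turn about z gives the same grasp; the last joint's range is limited). The gripper opens to 92 mm and grips with 3 to 60 N. Pads are 19 mm wide; open, the fingers measure 130 mm over their backs; the gripper's body (75 mm by 190 mm) begins 47 mm behind the grasp point.
Start: joints at [1.158, 0.342, 1.524, -0, 1.275, -0.146], TCP at [0.138, 0.506, 0.227] pointing down, gripper open.
Joint ranges: [-2.53, 2.53], [-0.77, 2.02], [0.04, 2.7], [-1, 4.14], [0.28, 2.66], [-3.11, 3.11]. Speed limits (rad/s): [2.57, 2.57, 3.14, 3.14, 3.14, 3.14].

### API

Orientations are given as [roll, pitch, yaw] about the fixed x, y, z axes, in that order (R = Rz(yaw) Ry(pitch) Rx(roll)).
In Python, from cell import robot, read_camera, camera_params, nets gives the robot as it stands. The module is installed in compiled form; this text tells all that it offers.
- The arm moves only by the tool step_arm, never from a script. Its argument "steps" is a list of rows, each an object of numbers: "x", "y", "z": the shift along the tool's x, y, z as a fraction of full scale; "rx", "ry", "rz": the turn, a rotation vector about the tool's x, y, z as a fraction of full scale; "claw": the opening, from -1 (shut) to 1 (fully open). In form: [{"x": .., "y": .., "z": .., "rx": .., "ry": .., "rz": .., "claw": ..}, ...]. A call has 1 to 12 rows; each row is the pose to reach, as a shift and turn from the pose commanded when the call began, along the tool's axes at that moment; what a row does not reach only later rows make up. Full scale, the value 1, is 750 mm for a shift and pi/4 rad for a turn. A row lasts 1/12 s, in which the tool goes at most 41.7 mm and 7.16 degrees, less where a joint would pass 70% of its speed; a pose out of reach is approached as far as the arm can. A call with a number of a shift or a turn outside -1 to 1 is refused whole. A call with a gripper value outside its range is refused whole. The fingers move at their own pace and stop on an object; "squeeze" is the grip in N (left out, the last holds). Time passes only in rows, so rows that repeat a pose let the fingers close. It gives the time, the measured TCP pose, the force, the opening and the grip force at its end, in the units of the state.
- robot.observe(): the state, without advancing time (a new reading comes with each control period).
- read_camera(name): name is "scene" or "top"; returns (picture, depth): 384x512x3 uint8, blue, green, red; 384x512 float32, m along the optical axis (not along the pixel's ray), 0 where there is no reading.
- camera_params(name): a dict with "fx", "fy", "cx", "cy" (pixels), "R" (3x3) and "t" (3): a world point X has camera coordinates R X + t. Camera axes: x right, y down, z forward; pixel columns grow to the right and rows downward; lengths in m; the calibration is good to about 2 mm. A picture is of the moment at which its call begins. camera_params takes no time and is no camera call.
- robot.hand_in(): hands the job in; it is judged then, once.
Trained networks look in the newest picture that a camera, given by its name, has taken for a name from the list of things; names that differ only in an ending like _2 or _b are one class to them, and where a whole thing is asked for, a point or a joint stands for the part that bears it (a point fixed in the world has none). Each returns a list of dicts, best first, with "conf" (0 to 1); they miss things now and then, are a little off and sometimes report something else, mostly with a low value. They report only what shows in the picture. A call takes as long as a camera call.
- nets.masks_of(camera, query): "region" (384x512 bool, what is visible of it) and "box" ([left, top, right, bottom] in pixels, round what is visible of it).
- nets.landmark_of(camera, query): "pixel" ([row, column] in pixels: a listed point, or the origin of a listed thing).
The state is a dict: "time": time; "qpos": joint angles; "qvel": joint speeds; "joint_efforts": joint torques, N m; "tool_pos": TCP position; "tool_rot": TCP orientation; "contact_force": force on the tool from outside, world axes, zero at the start; "torque": the same for the moment, N m; "opening": finger opening in m; "grip_force": force on a finger pad.
Only numpy, scipy, OpenCV 4.12 (cv2) and the standard library are available. Lean on these libraries where they do the work, as an engineer would, in place of code of your own. Each camera call takes 0.05 s, during which the arm holds its last target. There are 200 camera calls.

### The job

Put the clean four-part drip coffee filter together on the red mug, ready for brewing, from the bottom up: the flat collar over the mug's mouth, the brewing chamber into the collar's ring, the press down to the floor of the chamber, and last the cap over the chamber's rim. Each part must sit fully home and level; leave the red mug upright and where it stands (nudged by no more than a few centimetres), and leave the other two mugs and the small tin alone.

Things in the scene. Friction and masses are not known exactly. Their poses are not given: they have to be found in the camera images.
- collar: Collar, lying right way up: steel disc 90 mm across, its top 9 mm above the origin; on it an upright ring 56 mm outside, 50 inside, 14 high (total 23) to grasp across from above; below it a lip 52 mm across, 6 deep, that drops into the mug's mouth with 4 mm play all round, the disc resting on the rim (origin then 6 mm below the rim). About 0.08 kg. Round; origin: centre of underside, z up.
- chamber: Chamber, standing upright: open steel cup, body 58 mm across, bore 53, total height 62, on a foot 46 mm across and 17 high. The foot stands in the collar's ring (2 mm play all round) on its disc: origin then 9 mm above the collar's. Inner floor 20 mm above the origin. Grasp across the body from above. About 0.09 kg. Round; origin: centre of underside, z up.
- press: Press, standing: perforated steel disc 48 mm across, 4 thick, with a 7 mm stem and a black knob 14 mm across, 42 to 56 mm above the origin; grasp the knob from above. It goes down the bore (2.5 mm play all round) onto the chamber's floor: origin then 20 mm above the chamber's, knob just above the rim. About 0.05 kg. Round; origin: centre of underside, z up.
- cap: Cap, standing skirt down: steel lid 68 mm across, skirt 63 mm inside, hollow dome, black knob 16 mm across, 31 to 44 mm above the origin; grasp the knob from above. Skirt goes over the chamber's rim (2.5 mm play all round), inner ledge rests on it: origin then 54 mm above the chamber's, dome clear of the press. About 0.07 kg. Round; origin: centre of underside, z up.
- red_mug_mouth (a point): Centre of the red plastic mug's mouth at rim height, 72 mm above the worktop; z up along the mug's axis. The mug stands upright and loose, body 69 mm across, mouth 61 inside, about 0.2 kg; loop handle sticks out 25 mm to this point's -y, 10 mm and more below the rim.
- blue_mug: The blue plastic mug, a bystander of like size (70 mm high, 70 mm body, handle to its -y); origin under the middle of body and handle, z up. Leave it alone.
- white_mug: The white mug, a bystander (66 mm high, 73 mm body, handle to its -y); origin under the middle of body and handle, z up. Leave it alone.
- milk_tin: A small closed food tin with a blue and red paper label, 57 mm across, 72 mm high, standing among the filter's parts; origin under its centre, z up. A bystander: leave it alone.

How it is judged:
On the way, in this order (a step that is already met when the one before it is completed fails the run):
1. the collar sits level on the red mug, let go (horizontal distance between collar and red_mug_mouth below 0.008 m and z of collar in the frame of red_mug_mouth between -0.01 and -0.002 m and linear speed of collar below 0.02 m/s and angle between each of collar, red_mug_mouth's own z axis and vertical below 0.08 rad and contact force between the fingers and collar below 0.3 N), for 0.2 s.
2. the chamber stands in the ring of the collar on the mug, let go (horizontal distance between collar and red_mug_mouth below 0.008 m and z of collar in the frame of red_mug_mouth between -0.01 and -0.002 m and linear speed of each of collar, chamber below 0.02 m/s and angle between each of collar, chamber, red_mug_mouth's own z axis and vertical below 0.08 rad and horizontal distance between chamber and collar below 0.005 m and z of chamber in the frame of collar between 0.006 and 0.012 m and contact force between the fingers and chamber below 0.3 N), for 0.2 s.
3. the press lies on the chamber's floor, let go (horizontal distance between collar and red_mug_mouth below 0.008 m and z of collar in the frame of red_mug_mouth between -0.01 and -0.002 m and linear speed of each of collar, chamber, press below 0.02 m/s and angle between each of collar, chamber, press, red_mug_mouth's own z axis and vertical below 0.08 rad and horizontal distance between chamber and collar below 0.005 m and z of chamber in the frame of collar between 0.006 and 0.012 m and horizontal distance between press and chamber below 0.006 m and z of press in the frame of chamber between 0.016 and 0.024 m and contact force between the fingers and press below 0.3 N), for 0.2 s.
4. the cap sits on the chamber's rim, let go (horizontal distance between collar and red_mug_mouth below 0.008 m and z of collar in the frame of red_mug_mouth between -0.01 and -0.002 m and linear speed of each of collar, chamber, press, cap below 0.02 m/s and angle between each of collar, chamber, press, cap, red_mug_mouth's own z axis and vertical below 0.08 rad and horizontal distance between chamber and collar below 0.005 m and z of chamber in the frame of collar between 0.006 and 0.012 m and horizontal distance between each of press, cap and chamber below 0.006 m and z of press in the frame of chamber between 0.016 and 0.024 m and z of cap in the frame of chamber between 0.051 and 0.057 m and contact force between the fingers and cap below 0.3 N), for 0.2 s.
At the end, for the whole second after the job is handed in: All at rest and level within 0.08 rad on the upright red mug: collar within 8 mm of its axis, disc on the rim (4 mm); chamber within 5 mm of the collar's axis, seated (3 mm); press within 6 mm of the chamber's axis, on its floor (4 mm); cap within 6 mm of that axis, seated (3 mm) (horizontal distance between collar and red_mug_mouth below 0.008 m and z of collar in the frame of red_mug_mouth between -0.01 and -0.002 m and linear speed of each of collar, chamber, press, cap, blue_mug, white_mug below 0.02 m/s and angle between each of collar, chamber, press, cap, red_mug_mouth's own z axis and vertical below 0.08 rad and horizontal distance between chamber and collar below 0.005 m and z of chamber in the frame of collar between 0.006 and 0.012 m and horizontal distance between each of press, cap and chamber below 0.006 m and z of press in the frame of chamber between 0.016 and 0.024 m and z of cap in the frame of chamber between 0.051 and 0.057 m); the robot touches nothing.
It fails at once if the red mug is shoved more than 50 mm or tipped (distance of red_mug_mouth from where it was at the start of the episode above 0.05 m or angle between red_mug_mouth's own z axis and vertical above 0.35 rad).
It fails at once if the blue mug is moved more than 30 mm or tipped (distance of blue_mug from where it was at the start of the episode above 0.03 m or angle between blue_mug's own z axis and vertical above 0.35 rad).
It fails at once if the white mug is moved more than 30 mm or tipped (distance of white_mug from where it was at the start of the episode above 0.03 m or angle between white_mug's own z axis and vertical above 0.35 rad).
It fails at once if the small tin is moved more than 30 mm or tipped (distance of milk_tin from where it was at the start of the episode above 0.03 m or angle between milk_tin's own z axis and vertical above 0.35 rad).
It also fails if it takes over 104 s, if anything falls off the work surface, if the arm or the gripper's body presses on something with over 40 N, if the wrist force passes 120 N, or if a joint passes its speed limit or range.

## Working session

There is one attempt and no reset: what is moved stays moved. The work goes in short steps, Python scripts to look and compute and a tool call to move; the robot and the scene stay as the last step left them, time stands still between calls to the robot, and variables do not carry over. Pictures are saved under pics/ and viewed, at most 14 in all, crops included, and the job is handed in when it is done.

Besides the shell and the picture viewer there is one more tool, called after ">>>" as name(argument=value, ...), one argument or row to a line, values as JSON. step_arm: Moves the arm, as the interface text tells. Its arguments: {"type":"object","properties":{"steps":{"type":"array","items":{"type":"object","properties":{"x":{"type":"number","minimum":-1,"maximum":1},"y":{"type":"number","minimum":-1,"maximum":1},"z":{"type":"number","minimum":-1,"maximum":1},"rx":{"type":"number","minimum":-1,"maximum":1},"ry":{"type":"number","minimum":-1,"maximum":1},"rz":{"type":"number","minimum":-1,"maximum":1},"claw":{"type":"number"}}}},"squeeze":{"type":"number"}},"required":["steps"]}

```bash
mkdir -p pics; cat > h.py <<'E'
import numpy as np,cv2
from cell import robot,read_camera,camera_params,nets
def unproj(cam,u,v,d):
    p=camera_params(cam);c=np.stack([(u-p['cx'])/p['fx']*d,(v-p['cy'])/p['fy']*d,d],-1)
    return (c-np.array(p['t']))@np.array(p['R'])
def cloud(cam,D,m):
    v,u=np.nonzero(m&(D>0));return unproj(cam,u.astype(float),v.astype(float),D[v,u])
def circ(P):
    A=np.c_[2*P[:,:2],np.ones(len(P))];s=np.linalg.lstsq(A,(P[:,:2]**2).sum(1),rcond=None)[0]
    return s[:2],np.sqrt(s[2]+s[0]**2+s[1]**2)
E
python3 - <<'E'
from h import *
s=robot.observe();print({k:np.round(v,3) for k,v in s.items()})
for c in ['top','scene']:
    I,D=read_camera(c);cv2.imwrite(f'pics/{c}0.png',I);p=camera_params(c)
    print(c,p['fx'],-np.array(p['R']).T@np.array(p['t']),np.round(p['R'],2).tolist())
    for q in ['collar','chamber','press','cap','red_mug_mouth','blue_mug','white_mug','milk_tin']:
        for r in nets.masks_of(c,q)[:2]:
            P=cloud(c,D,r['region']);
            if len(P)<5: continue
            z=np.percentile(P[:,2],97);T=P[P[:,2]>z-.006];print(q,round(r['conf'],2),np.round(r['box']),'top',round(z,3),'med',np.round(np.median(P,0),3),'minmax',np.round([*T.min(0)[:2],*T.max(0)[:2]],3))
    for r in nets.landmark_of(c,'red_mug_mouth')[:1]: print(r)
E
```

```text
{'time': np.float64(0.0), 'qpos': array([ 1.158,  0.343,  1.525, -0.   ,  1.275, -0.146]), 'qvel': array([ 0.   ,  0.   ,  0.001, -0.   , -0.002,  0.002]), 'joint_efforts': array([ 1.0000e-03, -4.3123e+01, -2.4422e+01,  7.2000e-02,  5.6000e-02,
       -0.0000e+00]), 'tool_pos': array([0.138, 0.506, 0.226]), 'tool_rot': array([-3.14 , -0.   ,  2.875]), 'contact_force': array([-0.222,  0.63 , -0.038]), 'torque': array([ 0.   , -0.032, -0.001]), 'grip_force': np.float64(0.0), 'opening': np.float64(0.092)}
top 362.09380566688736 [ 0.47944324 -0.04971872  1.07511978] [[0.0, -1.0, 0.01], [-1.0, -0.0, -0.06], [0.06, -0.01, -1.0]]
collar 0.59 [298. 210. 328. 239.] top 0.024 med [ 0.432 -0.226  0.01 ] minmax [ 0.406 -0.253  0.458 -0.2  ]
chamber 0.89 [204. 213. 223. 230.] top 0.065 med [0.444 0.06  0.022] minmax [0.417 0.028 0.473 0.084]
chamber 0.2 [351. 165. 366. 180.] top 0.057 med [ 0.58  -0.363  0.005] minmax [ 0.575 -0.373  0.587 -0.359]
press 0.55 [351. 165. 367. 180.] top 0.057 med [ 0.579 -0.363  0.005] minmax [ 0.575 -0.37   0.587 -0.359]
cap 0.95 [248. 208. 274. 231.] top 0.045 med
[... 1115 characters left out ...]
 0.023 0.472 0.08 ]
cap 0.83 [210. 226. 239. 252.] top 0.043 med [ 0.434 -0.088  0.02 ] minmax [ 0.436 -0.086  0.45  -0.072]
red_mug_mouth 0.68 [243. 160. 273. 191.] top 0.073 med [0.647 0.027 0.051] minmax [ 0.613 -0.     0.685  0.071]
blue_mug 0.6 [310. 196. 334. 233.] top 0.071 med [ 0.653 -0.213  0.047] minmax [ 0.624 -0.242  0.696 -0.173]
white_mug 0.85 [211. 144. 243. 175.] top 0.067 med [0.639 0.161 0.046] minmax [0.604 0.132 0.678 0.203]
white_mug 0.45 [245. 161. 273. 192.] top 0.073 med [0.649 0.026 0.047] minmax [ 0.613 -0.     0.685  0.069]
milk_tin 0.73 [174. 163. 191. 192.] top 0.072 med [0.485 0.168 0.053] minmax [0.465 0.155 0.521 0.213]
{'pixel': [167.6, 255.2], 'conf': 0.84}
```

View pics/top0.png

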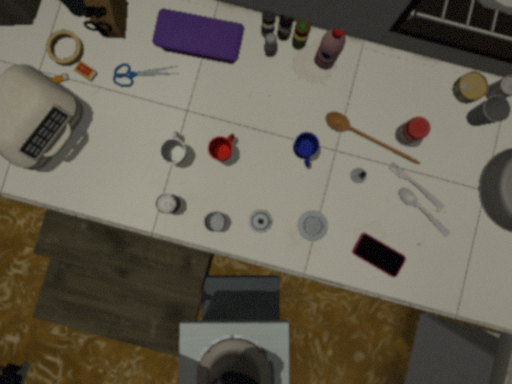

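View pics/scene0.png

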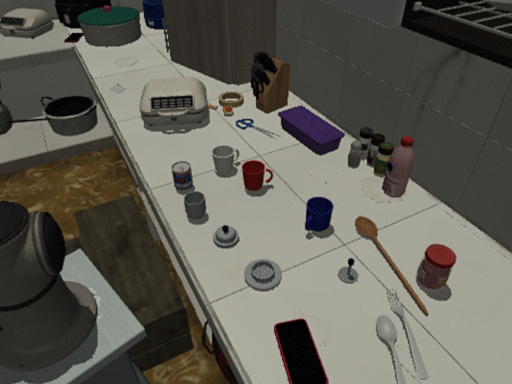

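```bash
cat >> h.py <<'E'
from scipy.optimize import least_squares
SP={'collar':(.017,.0245,.0252,.0278),'chamber':(.05,.066,.0265,.029),'press':(.052,.06,0,.007),'cap':(.040,.047,0,.008),'red_mug_mouth':(.060,.078,.0305,.0345)}
def centre(cam,D,q,g,z0=0):
    """robust centre: band in z, points within annulus about g; minimise distance to annulus"""
    zl,zh,ri,ro=SP[q]
    P=cloud(cam,D,np.ones(D.shape,bool));P=P[(P[:,2]>zl+z0)&(P[:,2]<zh+z0)]
    g=np.array(g[:2])
    for _ in range(4):
        r=np.hypot(*(P[:,:2]-g).T);Q=P[(r<ro+.008)&(r>ri-.008)]
        def f(c):
            r=np.hypot(*(Q[:,:2]-c).T);return np.maximum(0,r-ro)+np.maximum(0,ri-r)+.1*(r-(ri+ro)/2 if ri else r)
        g=least_squares(f,g,loss='soft_l1',f_scale=.002).x
    return g,len(Q),np.median(Q[:,2])
G={'collar':(.432,-.228),'chamber':(.445,.056),'press':(.579,-.367),'cap':(.445,-.075),'red_mug_mouth':(.65,.038)}
E
python3 - <<'E'
from h import *
for c in ['top','scene']:
    Ds=[read_camera(c)[1] for _ in range(3)];D=np.median(Ds,0)
    for q in SP:
        g,n,z=centre(c,D,q,G[q]);print(c,q,np.round(g,4),n,round(z,4))
    P=cloud(c,D,np.ones(D.shape,bool));t=P[(abs(P[:,0]-.45)<.15)&(abs(P[:,1]+.15)<.03)&(P[:,2]<.008)];print('table',np.median(t[:,2]))
E
```

```text
top collar [ 0.432  -0.2266] 52 0.0227
top chamber [0.4448 0.0566] 75 0.0621
top press [ 0.5799 -0.3661] 21 0.0555
top cap [ 0.4451 -0.0728] 23 0.0442
top red_mug_mouth [0.6499 0.0395] 135 0.0724
table 0.00039425407158131013
scene collar [ 0.4297 -0.2312] 136 0.0223
scene chamber [0.4428 0.0519] 174 0.0576
scene press [ 0.5785 -0.3703] 28 0.0559
scene cap [ 0.4437 -0.0781] 27 0.0442
scene red_mug_mouth [0.6476 0.035 ] 191 0.0681
table 0.00023625171748987864
```

```bash
cat >> h.py <<'E'
from scipy.spatial.transform import Rotation as Ro
def mv(*targets,yaw=np.pi):
    s=robot.observe();R=Ro.from_euler('xyz',s['tool_rot']);p=np.array(s['tool_pos'])
    print('t',round(float(s['time']),2),'at',np.round(p,4),np.round(s['tool_rot'],4),'open',round(float(s['opening']),4),'F',np.round(s['contact_force'],1),'q',np.round(s['qpos'],2))
    for t in targets:
        rv=(R.inv()*Ro.from_euler('xyz',[np.pi,0,yaw])).as_rotvec()
        print('->',t,np.round(R.inv().apply(np.array(t)-p)/.75,4),'r',np.round(rv/(np.pi/4),4))
E
python3 -c "
from h import *
mv((.42,.2,.2),(.431,-.229,.12))"
```

```text
t 1.3 at [0.1384 0.5064 0.2268] [3.1415 0.     2.8747] open 0.0917 F [0.1 0.3 0. ] q [ 1.16  0.34  1.52 -0.    1.28 -0.15]
-> (0.42, 0.2, 0.2) [-0.4699 -0.2951  0.0357] r [ 1.000e-04  1.000e-04 -3.398e-01]
-> (0.431, -0.229, 0.12) [-0.6349 -0.843   0.1423] r [ 1.000e-04  1.000e-04 -3.398e-01]
```

>>> step_arm(
  steps=[
    {"x": -0.47, "y": -0.295, "z": 0.036, "rz": -0.34, "claw": 1},
    {"x": -0.47, "y": -0.295, "z": 0.036, "rz": -0.34, "claw": 1},
    {"x": -0.47, "y": -0.295, "z": 0.036, "rz": -0.34, "claw": 1},
    {"x": -0.47, "y": -0.295, "z": 0.036, "rz": -0.34, "claw": 1},
    {"x": -0.47, "y": -0.295, "z": 0.036, "rz": -0.34, "claw": 1},
    {"x": -0.47, "y": -0.295, "z": 0.036, "rz": -0.34, "claw": 1},
    {"x": -0.47, "y": -0.295, "z": 0.036, "rz": -0.34, "claw": 1},
    {"x": -0.47, "y": -0.295, "z": 0.036, "rz": -0.34, "claw": 1},
    {"x": -0.47, "y": -0.295, "z": 0.036, "rz": -0.34, "claw": 1},
    {"x": -0.635, "y": -0.843, "z": 0.14, "rz": -0.34, "claw": 1},
    {"x": -0.635, "y": -0.843, "z": 0.14, "rz": -0.34, "claw": 1},
    {"x": -0.635, "y": -0.843, "z": 0.14, "rz": -0.34, "claw": 1},
  ],
)

```text
$.steps[0]: bad value
```

```bash
python3 -c "
from h import *
mv((.431,-.229,.08))"
```

```text
t 1.3 at [0.1384 0.5064 0.2268] [3.1415 0.     2.8747] open 0.0917 F [0.1 0.3 0. ] q [ 1.16  0.34  1.52 -0.    1.28 -0.15]
-> (0.431, -0.229, 0.08) [-0.6349 -0.843   0.1956] r [ 1.000e-04  1.000e-04 -3.398e-01]
```

>>> step_arm(
  steps=[
    {"x": -0.47, "y": -0.295, "z": 0.036, "rx": 0, "ry": 0, "rz": -0.34, "claw": 1},
    {"x": -0.47, "y": -0.295, "z": 0.036, "rx": 0, "ry": 0, "rz": -0.34, "claw": 1},
    {"x": -0.47, "y": -0.295, "z": 0.036, "rx": 0, "ry": 0, "rz": -0.34, "claw": 1},
    {"x": -0.47, "y": -0.295, "z": 0.036, "rx": 0, "ry": 0, "rz": -0.34, "claw": 1},
    {"x": -0.47, "y": -0.295, "z": 0.036, "rx": 0, "ry": 0, "rz": -0.34, "claw": 1},
    {"x": -0.47, "y": -0.295, "z": 0.036, "rx": 0, "ry": 0, "rz": -0.34, "claw": 1},
    {"x": -0.47, "y": -0.295, "z": 0.036, "rx": 0, "ry": 0, "rz": -0.34, "claw": 1},
    {"x": -0.47, "y": -0.295, "z": 0.036, "rx": 0, "ry": 0, "rz": -0.34, "claw": 1},
    {"x": -0.47, "y": -0.295, "z": 0.036, "rx": 0, "ry": 0, "rz": -0.34, "claw": 1},
    {"x": -0.635, "y": -0.843, "z": 0.14, "rx": 0, "ry": 0, "rz": -0.34, "claw": 1},
    {"x": -0.635, "y": -0.843, "z": 0.14, "rx": 0, "ry": 0, "rz": -0.34, "claw": 1},
    {"x": -0.635, "y": -0.843, "z": 0.14, "rx": 0, "ry": 0, "rz": -0.34, "claw": 1},
  ],
)

```text
time: 2.3
tool_pos: [0.3982, 0.1125, 0.1814]
tool_rot: [3.141, 0.0, -3.141]
contact_force: [1.2, -0.7, -0.1]
opening: 0.0921
grip_force: 0.0
```

```bash
python3 -c "
from h import *
mv((.431,-.229,.08))"
```

```text
t 2.3 at [0.3982 0.1125 0.1814] [ 3.1415e+00  5.0000e-04 -3.1412e+00] open 0.0921 F [ 1.2 -0.7 -0.1] q [ 0.09  0.19  1.88  0.    1.08 -1.48]
-> (0.431, -0.229, 0.08) [-0.0435 -0.4554  0.1351] r [0.0002 0.0006 0.0004]
```

>>> step_arm(
  steps=[
    {"x": -0.0435, "y": -0.4554, "z": 0.1, "rx": 0, "ry": 0, "rz": 0, "claw": 1},
    {"x": -0.0435, "y": -0.4554, "z": 0.1, "rx": 0, "ry": 0, "rz": 0, "claw": 1},
    {"x": -0.0435, "y": -0.4554, "z": 0.1, "rx": 0, "ry": 0, "rz": 0, "claw": 1},
    {"x": -0.0435, "y": -0.4554, "z": 0.1, "rx": 0, "ry": 0, "rz": 0, "claw": 1},
    {"x": -0.0435, "y": -0.4554, "z": 0.1, "rx": 0, "ry": 0, "rz": 0, "claw": 1},
    {"x": -0.0435, "y": -0.4554, "z": 0.1, "rx": 0, "ry": 0, "rz": 0, "claw": 1},
    {"x": -0.0435, "y": -0.4554, "z": 0.1, "rx": 0, "ry": 0, "rz": 0, "claw": 1},
    {"x": -0.0435, "y": -0.4554, "z": 0.1, "rx": 0, "ry": 0, "rz": 0, "claw": 1},
    {"x": -0.0435, "y": -0.4554, "z": 0.12, "rx": 0, "ry": 0, "rz": 0, "claw": 1},
    {"x": -0.0435, "y": -0.4554, "z": 0.12, "rx": 0, "ry": 0, "rz": 0, "claw": 1},
    {"x": -0.0435, "y": -0.4554, "z": 0.12, "rx": 0, "ry": 0, "rz": 0, "claw": 1},
    {"x": -0.0435, "y": -0.4554, "z": 0.12, "rx": 0, "ry": 0, "rz": 0, "claw": 1},
  ],
)

```text
time: 3.3
tool_pos: [0.4306, -0.2265, 0.0917]
tool_rot: [3.141, -0.0, -3.141]
contact_force: [-0.3, 1.2, -0.3]
opening: 0.0918
grip_force: 0.0
```

```bash
python3 -c "
from h import *
mv((.431,-.229,.0115))
I,D=read_camera('scene');cv2.imwrite('pics/s1.png',cv2.resize(I[170:330,190:390],None,fx=4,fy=3.7))"
```

```text
t 3.3 at [ 0.4306 -0.2265  0.0917] [ 3.1409e+00 -4.0000e-04 -3.1414e+00] open 0.0918 F [-0.3  1.2 -0.3] q [-0.64  0.43  1.81  0.    0.9  -2.21]
-> (0.431, -0.229, 0.0115) [-0.0006 -0.0034  0.1069] r [ 0.0009 -0.0005  0.0002]
```

View pics/s1.png

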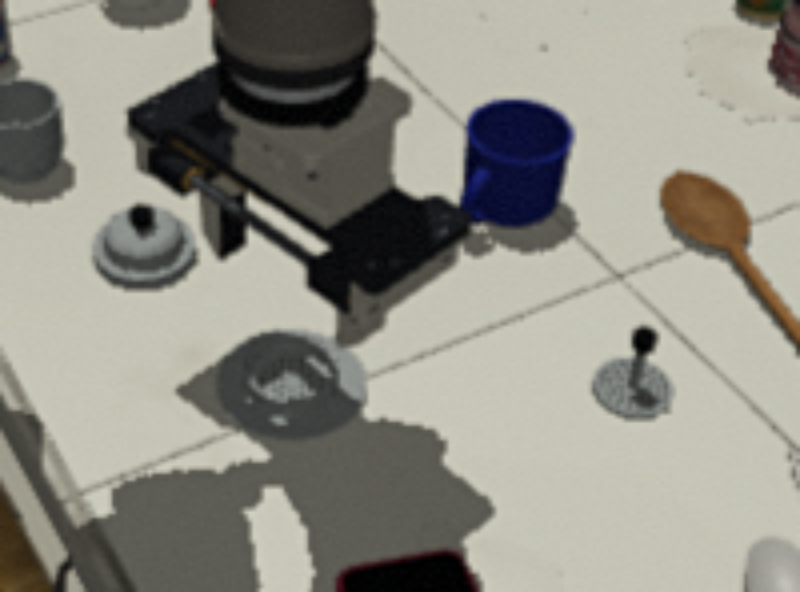

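Gripper is poised over the collar (crop px ~290,385), fingers straddling it along y.

>>> step_arm(
  steps=[
    {"x": 0, "y": 0, "z": 0.05, "rx": 0, "ry": 0, "rz": 0, "claw": 1},
    {"x": 0, "y": 0, "z": 0.08, "rx": 0, "ry": 0, "rz": 0, "claw": 1},
    {"x": 0, "y": 0, "z": 0.095, "rx": 0, "ry": 0, "rz": 0, "claw": 1},
    {"x": 0, "y": 0, "z": 0.1, "rx": 0, "ry": 0, "rz": 0, "claw": 1},
    {"x": 0, "y": 0, "z": 0.1, "rx": 0, "ry": 0, "rz": 0, "claw": 1},
    {"x": 0, "y": 0, "z": 0.1, "rx": 0, "ry": 0, "rz": 0, "claw": 1},
  ],
)

```text
time: 3.85
tool_pos: [0.4315, -0.2269, 0.0176]
tool_rot: [-3.141, 0.001, -3.14]
contact_force: [0.3, 0.8, 0.1]
opening: 0.0922
grip_force: 0.0
```

```bash
python3 -c "
from h import *
mv((.431,-.229,.0115))"
```

```text
t 3.85 at [ 0.4315 -0.2269  0.0176] [-3.1407e+00  1.4000e-03 -3.1402e+00] open 0.0922 F [0.3 0.8 0.1] q [-0.64  0.56  1.87  0.    0.71 -2.21]
-> (0.431, -0.229, 0.0115) [ 0.0007 -0.0028  0.0082] r [-0.0011  0.0017  0.0018]
```

>>> step_arm(
  squeeze=15,
  steps=[
    {"x": 0, "y": -0.0025, "z": 0.008, "rx": 0, "ry": 0, "rz": 0, "claw": 1},
    {"x": 0, "y": -0.0025, "z": 0.008, "rx": 0, "ry": 0, "rz": 0, "claw": 1},
    {"x": 0, "y": -0.0025, "z": 0.008, "rx": 0, "ry": 0, "rz": 0, "claw": -0.2},
    {"x": 0, "y": -0.0025, "z": 0.008, "rx": 0, "ry": 0, "rz": 0, "claw": -0.2},
    {"x": 0, "y": -0.0025, "z": 0.008, "rx": 0, "ry": 0, "rz": 0, "claw": -0.2},
    {"x": 0, "y": -0.0025, "z": 0.008, "rx": 0, "ry": 0, "rz": 0, "claw": -0.2},
    {"x": 0, "y": -0.0025, "z": 0.008, "rx": 0, "ry": 0, "rz": 0, "claw": -0.2},
    {"x": 0, "y": -0.0025, "z": 0.008, "rx": 0, "ry": 0, "rz": 0, "claw": -0.2},
  ],
)

```text
time: 4.52
tool_pos: [0.4308, -0.229, 0.0106]
tool_rot: [3.142, 0.0, -3.141]
contact_force: [-0.2, -0.6, 0.1]
opening: 0.0568
grip_force: 2.7
```

```bash
python3 -c "
from h import *
mv((.431,-.229,.15))"
```

```text
t 4.52 at [ 0.4308 -0.229   0.0106] [ 3.1415e+00  1.0000e-04 -3.1414e+00] open 0.0568 F [-0.2 -0.6  0.1] q [-0.65  0.57  1.87  0.    0.7  -2.22]
-> (0.431, -0.229, 0.15) [-0.0003  0.     -0.1858] r [0.0001 0.0001 0.0003]
```

>>> step_arm(
  steps=[
    {"x": 0, "y": 0, "z": 0, "rx": 0, "ry": 0, "rz": 0, "claw": -0.2},
    {"x": 0, "y": 0, "z": 0, "rx": 0, "ry": 0, "rz": 0, "claw": -0.2},
    {"x": 0, "y": 0, "z": -0.03, "rx": 0, "ry": 0, "rz": 0, "claw": -0.2},
    {"x": 0, "y": 0, "z": -0.08, "rx": 0, "ry": 0, "rz": 0, "claw": -0.2},
    {"x": 0, "y": 0, "z": -0.13, "rx": 0, "ry": 0, "rz": 0, "claw": -0.2},
    {"x": 0, "y": 0, "z": -0.18, "rx": 0, "ry": 0, "rz": 0, "claw": -0.2},
    {"x": 0, "y": 0, "z": -0.19, "rx": 0, "ry": 0, "rz": 0, "claw": -0.2},
    {"x": 0, "y": 0, "z": -0.19, "rx": 0, "ry": 0, "rz": 0, "claw": -0.2},
    {"x": 0, "y": 0, "z": -0.19, "rx": 0, "ry": 0, "rz": 0, "claw": -0.2},
  ],
)

```text
time: 5.27
tool_pos: [0.4304, -0.2287, 0.1525]
tool_rot: [3.141, -0.0, -3.141]
contact_force: [-0.6, 0.2, -1.2]
opening: 0.0553
grip_force: 15.0
```

```bash
python3 -c "
from h import *
mv((.65,.037,.15))
I,D=read_camera('scene');cv2.imwrite('pics/s2.png',cv2.resize(I[170:330,190:390],None,fx=4,fy=3.7))
D=np.median([read_camera('scene')[1] for _ in range(3)],0)
z=robot.observe()['tool_pos'][2]
P=cloud('scene',D,np.ones(D.shape,bool))
Q=P[(np.hypot(P[:,0]-.431,P[:,1]+.229)<.06)&(P[:,2]<z+.0145)&(P[:,2]>z-.02)]
for b in np.arange(-.02,.016,.004):
  q=Q[(Q[:,2]>z+b)&(Q[:,2]<z+b+.004)];print(round(b,3),len(q),np.round([*q.min(0)[:2],*q.max(0)[:2]],4) if len(q) else '')
q=Q[(Q[:,2]>z-.006)&(Q[:,2]<z+.002)];print(circ(q))"
```

```text
t 5.27 at [ 0.4304 -0.2287  0.1525] [ 3.1412e+00 -3.0000e-04 -3.1414e+00] open 0.0553 F [-0.6  0.2 -1.2] q [-0.65  0.35  1.74  0.    1.06 -2.22]
-> (0.65, 0.037, 0.15) [-0.2929  0.3542  0.0034] r [ 0.0005 -0.0004  0.0003]
-0.02 0 
-0.016 0 
-0.012 0 
-0.008 0 
-0.004 438 [ 0.3847 -0.2748  0.4537 -0.1883]
0.0 79 [ 0.3898 -0.2705  0.4438 -0.1936]
0.004 47 [ 0.4008 -0.2659  0.4409 -0.1938]
0.008 58 [ 0.4018 -0.2718  0.4411 -0.188 ]
0.012 54 [ 0.4013 -0.2748  0.4414 -0.1886]
(array([ 0.41776261, -0.23417356]), np.float64(0.028529652998753572))
```

View pics/s2.png

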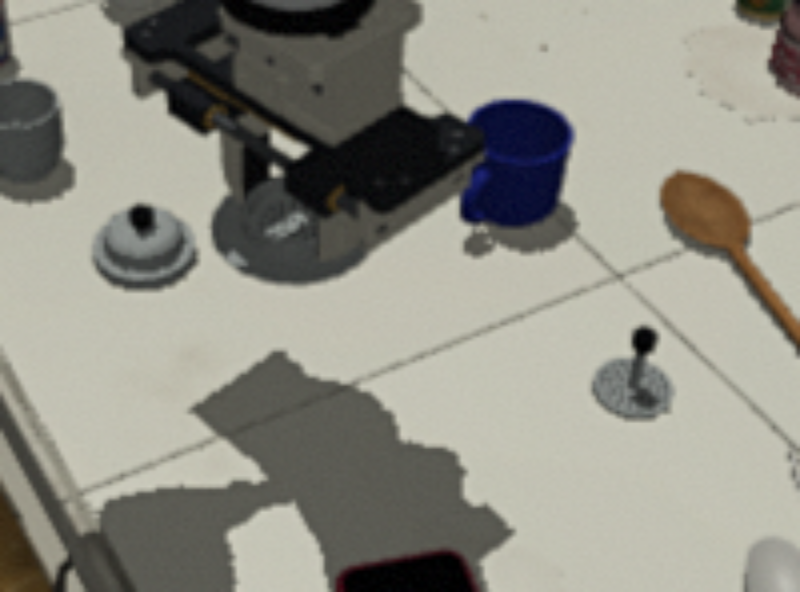

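>>> step_arm(
  steps=[
    {"x": -0.03, "y": 0.035, "z": 0, "rx": 0, "ry": 0, "rz": 0, "claw": -0.2},
    {"x": -0.06, "y": 0.073, "z": 0, "rx": 0, "ry": 0, "rz": 0, "claw": -0.2},
    {"x": -0.09, "y": 0.11, "z": 0, "rx": 0, "ry": 0, "rz": 0, "claw": -0.2},
    {"x": -0.12, "y": 0.147, "z": 0, "rx": 0, "ry": 0, "rz": 0, "claw": -0.2},
    {"x": -0.15, "y": 0.183, "z": 0, "rx": 0, "ry": 0, "rz": 0, "claw": -0.2},
    {"x": -0.18, "y": 0.22, "z": 0, "rx": 0, "ry": 0, "rz": 0, "claw": -0.2},
    {"x": -0.21, "y": 0.257, "z": 0, "rx": 0, "ry": 0, "rz": 0, "claw": -0.2},
    {"x": -0.24, "y": 0.293, "z": 0, "rx": 0, "ry": 0, "rz": 0, "claw": -0.2},
    {"x": -0.27, "y": 0.33, "z": 0, "rx": 0, "ry": 0, "rz": 0, "claw": -0.2},
    {"x": -0.2905, "y": 0.3551, "z": 0, "rx": 0, "ry": 0, "rz": 0, "claw": -0.2},
    {"x": -0.2905, "y": 0.3551, "z": 0, "rx": 0, "ry": 0, "rz": 0, "claw": -0.2},
    {"x": -0.2905, "y": 0.3551, "z": 0, "rx": 0, "ry": 0, "rz": 0, "claw": -0.2},
  ],
)

```text
time: 6.47
tool_pos: [0.6481, 0.0385, 0.1508]
tool_rot: [3.142, -0.003, -3.139]
contact_force: [0.3, 0.3, -2.3]
opening: 0.0557
grip_force: 15.0
```

```bash
python3 -c "
from h import *
mv((.6483,.0376,.085))
D=np.median([read_camera('scene')[1] for _ in range(3)],0)
p=robot.observe()['tool_pos'];z=p[2];print(p)
P=cloud('scene',D,np.ones(D.shape,bool))
Q=P[(np.hypot(P[:,0]-p[0],P[:,1]-p[1])<.06)&(P[:,2]<z+.002)&(P[:,2]>z-.008)]
print(np.round([*Q.min(0)[:2],*Q.max(0)[:2]],4))
print(centre('scene',D,'red_mug_mouth',(.648,.035)))"
```

```text
t 6.47 at [0.6481 0.0385 0.1508] [ 3.1416 -0.0033 -3.1391] open 0.0557 F [ 0.3  0.3 -2.3] q [-0.06  0.63  1.25 -0.    1.26 -1.63]
-> (0.6483, 0.0376, 0.085) [-0.0005 -0.0012  0.0878] r [ 0.     -0.0042  0.0032]
[0.64768031 0.03630807 0.15225255]
[ 0.602  -0.0092  0.6856  0.0786]
(array([0.647935  , 0.03503685]), 194, np.float64(0.06779763354421786))
```

>>> step_arm(
  steps=[
    {"x": -0.001, "y": 0.001, "z": 0.03, "rx": 0, "ry": 0, "rz": 0, "claw": -0.2},
    {"x": -0.001, "y": 0.001, "z": 0.06, "rx": 0, "ry": 0, "rz": 0, "claw": -0.2},
    {"x": -0.001, "y": 0.001, "z": 0.08, "rx": 0, "ry": 0, "rz": 0, "claw": -0.2},
    {"x": -0.001, "y": 0.001, "z": 0.09, "rx": 0, "ry": 0, "rz": 0, "claw": -0.2},
    {"x": -0.001, "y": 0.001, "z": 0.095, "rx": 0, "ry": 0, "rz": 0, "claw": -0.2},
    {"x": -0.001, "y": 0.001, "z": 0.0985, "rx": 0, "ry": 0, "rz": 0, "claw": -0.2},
    {"x": -0.001, "y": 0.001, "z": 0.0985, "rx": 0, "ry": 0, "rz": 0, "claw": -0.2},
    {"x": -0.001, "y": 0.001, "z": 0.0985, "rx": 0, "ry": 0, "rz": 0, "claw": -0.2},
  ],
)

```text
time: 7.28
tool_pos: [0.6499, 0.0379, 0.0803]
tool_rot: [-3.142, 0.002, 3.142]
contact_force: [-0.5, 0.5, -0.6]
opening: 0.0556
grip_force: 15.0
```

```bash
python3 -c "
from h import *
mv((.6485,.037,.0765))
D=np.median([read_camera('scene')[1] for _ in range(3)],0)
p=robot.observe()['tool_pos'];z=p[2];print(p)
P=cloud('scene',D,np.ones(D.shape,bool))
Q=P[(np.hypot(P[:,0]-p[0],P[:,1]-p[1])<.06)&(P[:,2]<z+.002)&(P[:,2]>z-.008)]
print(np.round([*Q.min(0)[:2],*Q.max(0)[:2]],4))
I,_=read_camera('scene');cv2.imwrite('pics/s3.png',cv2.resize(I[110:230,180:340],None,fx=5,fy=5))"
```

```text
t 7.28 at [0.6499 0.0379 0.0803] [-3.1416e+00  1.8000e-03  3.1416e+00] open 0.0556 F [-0.5  0.5 -0.6] q [-0.06  0.7   1.33  0.    1.11 -1.63]
-> (0.6485, 0.037, 0.0765) [ 0.0018 -0.0012  0.005 ] r [-0.      0.0022 -0.    ]
[0.64980581 0.03810778 0.08017122]
[ 0.6037 -0.0104  0.6881  0.0781]
```

View pics/s3.png

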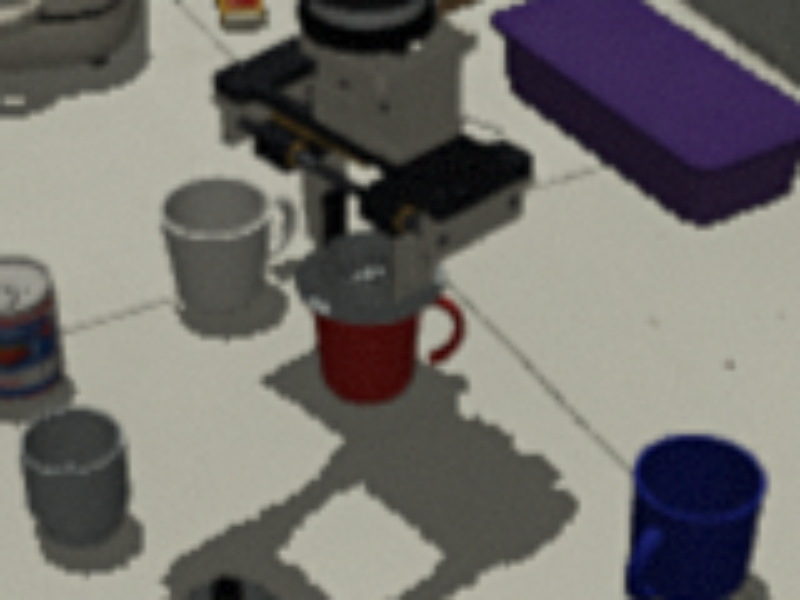

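The collar hangs centred over the red mug (crop px 368,270), lip already dipping in.

>>> step_arm(
  steps=[
    {"x": 0.0013, "y": -0.001, "z": 0.003, "rx": 0, "ry": 0, "rz": 0, "claw": -0.2},
    {"x": 0.0013, "y": -0.001, "z": 0.005, "rx": 0, "ry": 0, "rz": 0, "claw": -0.2},
    {"x": 0.0013, "y": -0.001, "z": 0.006, "rx": 0, "ry": 0, "rz": 0, "claw": -0.2},
    {"x": 0.0013, "y": -0.001, "z": 0.006, "rx": 0, "ry": 0, "rz": 0, "claw": -0.2},
    {"x": 0.0013, "y": -0.001, "z": 0.006, "rx": 0, "ry": 0, "rz": 0, "claw": -0.2},
  ],
)

```text
time: 7.9
tool_pos: [0.6489, 0.0373, 0.0766]
tool_rot: [-3.141, 0.002, -3.141]
contact_force: [-2.9, -0.6, 9.4]
opening: 0.0554
grip_force: 15.2
```

```bash
python3 -c "
from h import *
mv((.6485,.037,.0765))"
```

```text
t 7.9 at [0.6489 0.0373 0.0766] [-3.1414e+00  2.3000e-03 -3.1412e+00] open 0.0554 F [-2.9 -0.6  9.4] q [-0.06  0.7   1.34 -0.    1.1  -1.63]
-> (0.6485, 0.037, 0.0765) [ 0.0006 -0.0004  0.0001] r [-0.0003  0.0029  0.0005]
```

>>> step_arm(
  steps=[
    {"x": 0, "y": 0, "z": -0.001, "rx": 0, "ry": 0, "rz": 0, "claw": 0.7},
    {"x": 0, "y": 0, "z": -0.001, "rx": 0, "ry": 0, "rz": 0, "claw": 0.7},
    {"x": 0, "y": 0, "z": -0.001, "rx": 0, "ry": 0, "rz": 0, "claw": 0.7},
    {"x": 0, "y": 0, "z": -0.001, "rx": 0, "ry": 0, "rz": 0, "claw": 0.7},
    {"x": 0, "y": 0, "z": -0.03, "rx": 0, "ry": 0, "rz": 0, "claw": 1},
    {"x": 0, "y": 0, "z": -0.08, "rx": 0, "ry": 0, "rz": 0, "claw": 1},
    {"x": 0.055, "y": 0, "z": -0.12, "rx": 0, "ry": 0, "rz": 0, "claw": 1},
    {"x": 0.11, "y": 0.005, "z": -0.12, "rx": 0, "ry": 0, "rz": 0, "claw": 1},
    {"x": 0.16, "y": 0.01, "z": -0.12, "rx": 0, "ry": 0, "rz": 0, "claw": 1},
    {"x": 0.21, "y": 0.015, "z": -0.12, "rx": 0, "ry": 0, "rz": 0, "claw": 1},
    {"x": 0.26, "y": 0.023, "z": -0.1, "rx": 0, "ry": 0, "rz": 0, "claw": 1},
    {"x": 0.272, "y": 0.023, "z": -0.08, "rx": 0, "ry": 0, "rz": 0, "claw": 1},
  ],
)

```text
time: 8.9
tool_pos: [0.4386, 0.0556, 0.1346]
tool_rot: [3.141, -0.003, -3.14]
contact_force: [0.5, 1.1, -0.6]
opening: 0.0919
grip_force: 0.0
```

```bash
python3 -c "
from h import *
mv((.444,.0545,.11),(.444,.0545,.032))
D=np.median([read_camera('top')[1] for _ in range(2)],0)
SP['coll']=(.083,.0925,.0252,.0278);SP['disc']=(.070,.079,0.028,.045)
print(centre('top',D,'coll',(.6505,.0395)),centre('top',D,'disc',(.6505,.0395)))
D=np.median([read_camera('scene')[1] for _ in range(2)],0)
print(centre('scene',D,'coll',(.648,.035)),centre('scene',D,'disc',(.648,.035)))
I,_=read_camera('scene');cv2.imwrite('pics/s4.png',cv2.resize(I[110:230,180:340],None,fx=5,fy=5))"
```

```text
t 8.9 at [0.4386 0.0556 0.1346] [ 3.1411e+00 -3.0000e-03 -3.1405e+00] open 0.0919 F [ 0.5  1.1 -0.6] q [-0.05  0.3   1.87  0.    0.97 -1.62]
-> (0.444, 0.0545, 0.11) [-0.0072 -0.0015  0.0328] r [ 0.0006 -0.0039  0.0014]
-> (0.444, 0.0545, 0.032) [-0.0076 -0.0015  0.1368] r [ 0.0006 -0.0039  0.0014]
(array([0.64911774, 0.03875811]), 81, np.float64(0.0891051771350016)) (array([0.64681312, 0.0374198 ]), 541, np.float64(0.07594938455214141))
(array([0.64715595, 0.03388173]), 87, np.float64(0.08743987640202959)) (array([0.64655925, 0.0338774 ]), 268, np.float64(0.07563384017262766))
```

View pics/s4.png

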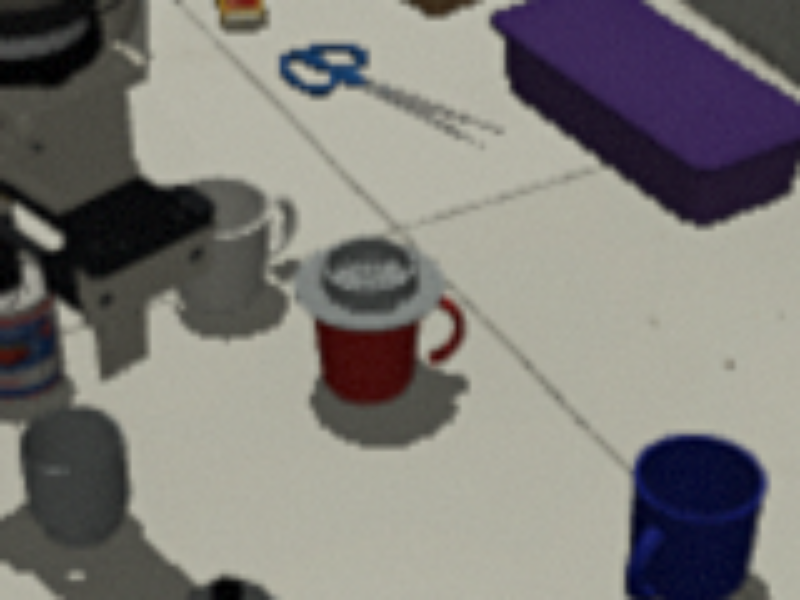

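Collar lies flat on the mug (crop 368,275), seated at the right height. Next the chamber.

>>> step_arm(
  steps=[
    {"x": -0.006, "y": -0.001, "z": 0.03, "rx": 0, "ry": 0, "rz": 0, "claw": 1},
    {"x": -0.006, "y": -0.001, "z": 0.03, "rx": 0, "ry": 0, "rz": 0, "claw": 1},
    {"x": -0.006, "y": -0.001, "z": 0.03, "rx": 0, "ry": 0, "rz": 0, "claw": 1},
    {"x": -0.006, "y": -0.001, "z": 0.03, "rx": 0, "ry": 0, "rz": 0, "claw": 1},
  ],
)

```text
time: 9.48
tool_pos: [0.4497, 0.0537, 0.1128]
tool_rot: [3.142, 0.0, 3.142]
contact_force: [-0.2, -0.4, 0.1]
opening: 0.0917
grip_force: 0.0
```

```bash
python3 -c "
from h import *
mv((.4446,.055,.032))"
```

```text
t 9.48 at [0.4497 0.0537 0.1128] [3.1415e+00 4.0000e-04 3.1416e+00] open 0.0917 F [-0.2 -0.4  0.1] q [-0.05  0.35  1.88  0.    0.92 -1.62]
-> (0.4446, 0.055, 0.032) [0.0069 0.0017 0.1077] r [ 0.0001  0.0005 -0.    ]
```

>>> step_arm(
  squeeze=15,
  steps=[
    {"x": 0.0068, "y": 0.0015, "z": 0.0, "rx": 0, "ry": 0, "rz": 0, "claw": 1},
    {"x": 0.0068, "y": 0.0015, "z": 0.045, "rx": 0, "ry": 0, "rz": 0, "claw": 1},
    {"x": 0.0068, "y": 0.0015, "z": 0.085, "rx": 0, "ry": 0, "rz": 0, "claw": 1},
    {"x": 0.0068, "y": 0.0015, "z": 0.1077, "rx": 0, "ry": 0, "rz": 0, "claw": 1},
    {"x": 0.0068, "y": 0.0015, "z": 0.1077, "rx": 0, "ry": 0, "rz": 0, "claw": 1},
    {"x": 0.0068, "y": 0.0015, "z": 0.1077, "rx": 0, "ry": 0, "rz": 0, "claw": 1},
    {"x": 0.0068, "y": 0.0015, "z": 0.1077, "rx": 0, "ry": 0, "rz": 0, "claw": -0.2},
    {"x": 0.0068, "y": 0.0015, "z": 0.1077, "rx": 0, "ry": 0, "rz": 0, "claw": -0.2},
    {"x": 0.0068, "y": 0.0015, "z": 0.1077, "rx": 0, "ry": 0, "rz": 0, "claw": -0.2},
    {"x": 0.0068, "y": 0.0015, "z": 0.1077, "rx": 0, "ry": 0, "rz": 0, "claw": -0.2},
    {"x": 0.0068, "y": 0.0015, "z": 0.1077, "rx": 0, "ry": 0, "rz": 0, "claw": -0.2},
    {"x": 0.0068, "y": 0.0015, "z": 0.1077, "rx": 0, "ry": 0, "rz": 0, "claw": -0.2},
  ],
)

```text
time: 10.48
tool_pos: [0.444, 0.055, 0.0318]
tool_rot: [3.142, 0.001, -3.141]
contact_force: [-0.1, 0.1, 3.4]
opening: 0.0571
grip_force: 15.0
```

```bash
python3 -c "
from h import *
p=robot.observe()['tool_pos']
mv((p[0],p[1],.17),(p[0]+.2043,.037,.17))"
```

```text
t 10.48 at [0.444  0.055  0.0318] [ 3.1415e+00  9.0000e-04 -3.1414e+00] open 0.0571 F [-0.1  0.1  3.4] q [-0.05  0.48  1.97  0.    0.69 -1.62]
-> (np.float64(0.44398697798377446), np.float64(0.05497133078628482), 0.17) [-0.0002  0.     -0.1842] r [0.0001 0.0011 0.0003]
-> (np.float64(0.6482869779837744), 0.037, 0.17) [-0.2726 -0.024  -0.184 ] r [0.0001 0.0011 0.0003]
```

>>> step_arm(
  steps=[
    {"x": 0, "y": 0, "z": -0.03, "rx": 0, "ry": 0, "rz": 0, "claw": -0.2},
    {"x": 0, "y": 0, "z": -0.08, "rx": 0, "ry": 0, "rz": 0, "claw": -0.2},
    {"x": 0, "y": 0, "z": -0.13, "rx": 0, "ry": 0, "rz": 0, "claw": -0.2},
    {"x": -0.03, "y": 0, "z": -0.17, "rx": 0, "ry": 0, "rz": 0, "claw": -0.2},
    {"x": -0.08, "y": -0.01, "z": -0.184, "rx": 0, "ry": 0, "rz": 0, "claw": -0.2},
    {"x": -0.13, "y": -0.015, "z": -0.184, "rx": 0, "ry": 0, "rz": 0, "claw": -0.2},
    {"x": -0.18, "y": -0.02, "z": -0.184, "rx": 0, "ry": 0, "rz": 0, "claw": -0.2},
    {"x": -0.23, "y": -0.024, "z": -0.184, "rx": 0, "ry": 0, "rz": 0, "claw": -0.2},
    {"x": -0.26, "y": -0.024, "z": -0.184, "rx": 0, "ry": 0, "rz": 0, "claw": -0.2},
    {"x": -0.2726, "y": -0.024, "z": -0.184, "rx": 0, "ry": 0, "rz": 0, "claw": -0.2},
    {"x": -0.2726, "y": -0.024, "z": -0.184, "rx": 0, "ry": 0, "rz": 0, "claw": -0.2},
    {"x": -0.2726, "y": -0.024, "z": -0.184, "rx": 0, "ry": 0, "rz": 0, "claw": -0.2},
  ],
)

```text
time: 11.48
tool_pos: [0.6476, 0.037, 0.1684]
tool_rot: [3.141, -0.002, -3.141]
contact_force: [-0.2, -0.1, -0.8]
opening: 0.0572
grip_force: 15.0
```

```bash
python3 -c "
from h import *
D=np.median([read_camera('scene')[1] for _ in range(3)],0)
mv((.6485,.037,.115))
p=robot.observe()['tool_pos']
P=cloud('scene',D,np.ones(D.shape,bool))
bo=p[2]-.032
Q=P[(np.hypot(P[:,0]-p[0],P[:,1]-p[1])<.045)]
for a,b in [(0,.004),(.004,.01),(.01,.016),(.018,.024),(.024,.03)]:
  q=Q[(Q[:,2]>bo+a)&(Q[:,2]<bo+b)]
  for r0 in ([.023] if b<.017 else [.029]):
    c=least_squares(lambda c:np.hypot(q[:,0]-c[0],q[:,1]-c[1])-r0,p[:2]+[.01,.01],loss='soft_l1',f_scale=.001).x if len(q)>5 else None
    print(a,b,len(q),c,np.round([*q.min(0)[:2],*q.max(0)[:2]],4) if len(q) else '')
print(centre('scene',D,'red_mug_mouth',(.648,.035),.0168))
I,_=read_camera('scene');cv2.imwrite('pics/s5.png',cv2.resize(I[90:210,180:340],None,fx=5,fy=5))"
```

```text
t 11.63 at [0.6472 0.0372 0.1696] [ 3.1415e+00 -8.0000e-04 -3.1412e+00] open 0.0571 F [-0.2  0.9 -0.5] q [-0.06  0.61  1.23  0.    1.29 -1.63]
-> (0.6485, 0.037, 0.115) [-0.0018 -0.0002  0.0728] r [ 0.0002 -0.001   0.0006]
0 0.004 9 [0.62819942 0.00803957] [0.6244 0.0135 0.6542 0.0495]
0.004 0.01 34 [0.61532045 0.00852646] [0.6233 0.0119 0.6603 0.0509]
0.01 0.016 17 [0.61700652 0.00500113] [0.6242 0.0123 0.6523 0.0361]
0.018 0.024 32 [0.64674789 0.03514814] [0.6168 0.0052 0.6634 0.0498]
0.024 0.03 34 [0.64693858 0.03476601] [0.6174 0.0054 0.6555 0.0493]
(array([0.64954224, 0.03312565]), 157, np.float64(0.08400108179768558))
```

View pics/s5.png

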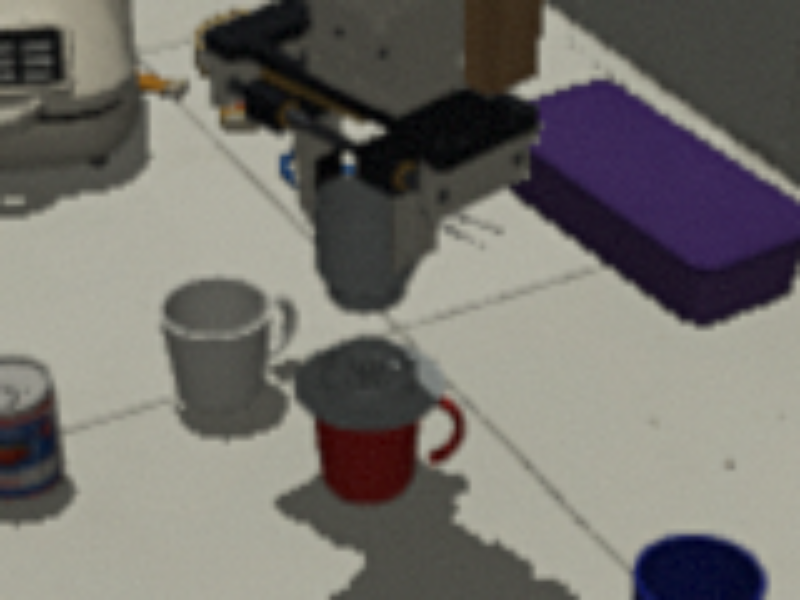

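>>> step_arm(
  steps=[
    {"x": -0.0013, "y": -0.0002, "z": 0.03, "rx": 0, "ry": 0, "rz": 0, "claw": -0.2},
    {"x": -0.0013, "y": -0.0002, "z": 0.05, "rx": 0, "ry": 0, "rz": 0, "claw": -0.2},
    {"x": -0.0013, "y": -0.0002, "z": 0.062, "rx": 0, "ry": 0, "rz": 0, "claw": -0.2},
    {"x": -0.0013, "y": -0.0002, "z": 0.062, "rx": 0, "ry": 0, "rz": 0, "claw": -0.2},
    {"x": -0.0013, "y": -0.0002, "z": 0.068, "rx": 0, "ry": 0, "rz": 0, "claw": -0.2},
    {"x": -0.0013, "y": -0.0002, "z": 0.073, "rx": 0, "ry": 0, "rz": 0, "claw": -0.2},
    {"x": -0.0013, "y": -0.0002, "z": 0.073, "rx": 0, "ry": 0, "rz": 0, "claw": -0.2},
    {"x": -0.0013, "y": -0.0002, "z": 0.073, "rx": 0, "ry": 0, "rz": 0, "claw": -0.2},
  ],
)

```text
time: 12.35
tool_pos: [0.6494, 0.0368, 0.1152]
tool_rot: [3.142, 0.001, -3.141]
contact_force: [-0.5, -0.5, -1.0]
opening: 0.0575
grip_force: 15.0
```

```bash
python3 -c "
from h import *
mv((.6485,.037,.1068))"
```

```text
t 12.35 at [0.6494 0.0368 0.1152] [ 3.1416e+00  7.0000e-04 -3.1413e+00] open 0.0575 F [-0.5 -0.5 -1. ] q [-0.06  0.67  1.3   0.    1.18 -1.63]
-> (0.6485, 0.037, 0.1068) [0.0011 0.0002 0.0112] r [0.     0.0009 0.0003]
```

In the ring without contact; lowering the rest.

>>> step_arm(
  steps=[
    {"x": 0.001, "y": 0.0002, "z": 0.005, "rx": 0, "ry": 0, "rz": 0, "claw": -0.2},
    {"x": 0.001, "y": 0.0002, "z": 0.009, "rx": 0, "ry": 0, "rz": 0, "claw": -0.2},
    {"x": 0.001, "y": 0.0002, "z": 0.0115, "rx": 0, "ry": 0, "rz": 0, "claw": -0.2},
    {"x": 0.001, "y": 0.0002, "z": 0.0115, "rx": 0, "ry": 0, "rz": 0, "claw": -0.2},
    {"x": 0.001, "y": 0.0002, "z": 0.0115, "rx": 0, "ry": 0, "rz": 0, "claw": -0.2},
  ],
)

```text
time: 12.77
tool_pos: [0.6489, 0.037, 0.1068]
tool_rot: [-3.142, 0.002, -3.141]
contact_force: [0.4, -0.3, 3.4]
opening: 0.0574
grip_force: 15.0
```

```bash
python3 -c "
from h import *
mv((.6485,.037,.1068))"
```

```text
t 12.77 at [0.6489 0.037  0.1068] [-3.1416e+00  1.6000e-03 -3.1413e+00] open 0.0574 F [ 0.4 -0.3  3.4] q [-0.06  0.67  1.31  0.    1.16 -1.63]
-> (0.6485, 0.037, 0.1068) [ 0.0005  0.     -0.    ] r [-0.      0.002   0.0003]
```

>>> step_arm(
  steps=[
    {"x": 0, "y": 0, "z": -0.0005, "rx": 0, "ry": 0, "rz": 0, "claw": 0.7},
    {"x": 0, "y": 0, "z": -0.0005, "rx": 0, "ry": 0, "rz": 0, "claw": 0.7},
    {"x": 0, "y": 0, "z": -0.0005, "rx": 0, "ry": 0, "rz": 0, "claw": 0.7},
    {"x": 0, "y": 0, "z": -0.0005, "rx": 0, "ry": 0, "rz": 0, "claw": 0.7},
    {"x": 0, "y": 0, "z": -0.03, "rx": 0, "ry": 0, "rz": 0, "claw": 0.7},
    {"x": 0, "y": 0, "z": -0.08, "rx": 0, "ry": 0, "rz": 0, "claw": 0.7},
    {"x": 0, "y": -0.02, "z": -0.12, "rx": 0, "ry": 0, "rz": 0, "claw": 0.2},
    {"x": 0.02, "y": -0.07, "z": -0.12, "rx": 0, "ry": 0, "rz": 0, "claw": 0},
    {"x": 0.03, "y": -0.12, "z": -0.12, "rx": 0, "ry": 0, "rz": 0, "claw": 0},
    {"x": 0.04, "y": -0.17, "z": -0.12, "rx": 0, "ry": 0, "rz": 0, "claw": 0},
    {"x": 0.05, "y": -0.22, "z": -0.12, "rx": 0, "ry": 0, "rz": 0, "claw": 0},
    {"x": 0.055, "y": -0.27, "z": -0.12, "rx": 0, "ry": 0, "rz": 0, "claw": 0},
  ],
)

```text
time: 13.77
tool_pos: [0.6062, -0.167, 0.1961]
tool_rot: [3.141, -0.0, -3.141]
contact_force: [-0.2, 0.7, 0.3]
opening: 0.0472
grip_force: 0.0
```

```bash
python3 -c "
from h import *
mv((.5797,-.3677,.12))
SP['ch']=(.125,.142,.0265,.029)
for c in ['top','scene']:
  D=np.median([read_camera(c)[1] for _ in range(2)],0)
  print(c,centre(c,D,'ch',(.6491,.0385) if c=='top' else (.647,.034)),centre(c,D,'press',G['press']))"
```

```text
t 13.77 at [ 0.6062 -0.167   0.1961] [ 3.1413e+00 -4.0000e-04 -3.1411e+00] open 0.0472 F [-0.2  0.7  0.3] q [-0.39  0.56  1.26  0.    1.32 -1.96]
-> (0.5797, -0.3677, 0.12) [ 0.0354 -0.2676  0.1015] r [ 0.0003 -0.0005  0.0006]
top (array([0.64945704, 0.03833208]), 99, np.float64(0.13718867131046536)) (array([ 0.58065989, -0.36606321]), 20, np.float64(0.05585189973962111))
scene (array([0.64750723, 0.03397439]), 165, np.float64(0.13242124203743777)) (array([ 0.579415  , -0.37021851]), 29, np.float64(0.055663520159502766))
```

>>> step_arm(
  steps=[
    {"x": 0.01, "y": -0.05, "z": 0.0, "rx": 0, "ry": 0, "rz": 0, "claw": 0},
    {"x": 0.02, "y": -0.1, "z": 0.0, "rx": 0, "ry": 0, "rz": 0, "claw": 0},
    {"x": 0.025, "y": -0.15, "z": 0.0, "rx": 0, "ry": 0, "rz": 0, "claw": 0},
    {"x": 0.034, "y": -0.2, "z": 0.03, "rx": 0, "ry": 0, "rz": 0, "claw": 0},
    {"x": 0.034, "y": -0.25, "z": 0.07, "rx": 0, "ry": 0, "rz": 0, "claw": 0},
    {"x": 0.034, "y": -0.267, "z": 0.1, "rx": 0, "ry": 0, "rz": 0, "claw": 0},
    {"x": 0.034, "y": -0.267, "z": 0.1, "rx": 0, "ry": 0, "rz": 0, "claw": 0},
    {"x": 0.034, "y": -0.267, "z": 0.1, "rx": 0, "ry": 0, "rz": 0, "claw": 0},
    {"x": 0.034, "y": -0.267, "z": 0.1, "rx": 0, "ry": 0, "rz": 0, "claw": 0},
  ],
)

```text
time: 14.72
tool_pos: [0.5828, -0.3641, 0.1218]
tool_rot: [3.141, 0.001, -3.14]
contact_force: [1.1, 0.5, -0.4]
opening: 0.0455
grip_force: 0.0
```

```bash
python3 -c "
from h import *
mv((.5804,-.3673,.07),(.5804,-.3673,.0435))"
```

```text
t 14.72 at [ 0.5828 -0.3641  0.1218] [ 3.1413e+00  8.0000e-04 -3.1397e+00] open 0.0455 F [ 1.1  0.5 -0.4] q [-0.67  0.73  1.16  0.    1.26 -2.24]
-> (0.5804, -0.3673, 0.07) [ 0.0033 -0.0042  0.0691] r [0.0003 0.001  0.0024]
-> (0.5804, -0.3673, 0.0435) [ 0.0034 -0.0043  0.1044] r [0.0003 0.001  0.0024]
```

>>> step_arm(
  steps=[
    {"x": 0.0033, "y": -0.0042, "z": 0.03, "rx": 0, "ry": 0, "rz": 0, "claw": 0},
    {"x": 0.0033, "y": -0.0042, "z": 0.07, "rx": 0, "ry": 0, "rz": 0, "claw": 0},
    {"x": 0.0033, "y": -0.0042, "z": 0.07, "rx": 0, "ry": 0, "rz": 0, "claw": 0},
    {"x": 0.0033, "y": -0.0042, "z": 0.07, "rx": 0, "ry": 0, "rz": 0, "claw": 0},
    {"x": 0.0033, "y": -0.0042, "z": 0.07, "rx": 0, "ry": 0, "rz": 0, "claw": 0},
  ],
)

```text
time: 15.13
tool_pos: [0.5809, -0.3685, 0.0712]
tool_rot: [-3.14, 0.003, -3.14]
contact_force: [-0.1, -0.4, -0.0]
opening: 0.046
grip_force: 0.0
```

```bash
python3 -c "
from h import *
mv((.5804,-.3673,.0435))"
```

```text
t 15.13 at [ 0.5809 -0.3685  0.0712] [-3.1396e+00  2.8000e-03 -3.1397e+00] open 0.046 F [-0.1 -0.4 -0. ] q [-0.68  0.77  1.21  0.    1.15 -2.25]
-> (0.5804, -0.3673, 0.0435) [0.0008 0.0016 0.037 ] r [-0.0025  0.0036  0.0024]
```

>>> step_arm(
  squeeze=12,
  steps=[
    {"x": 0.0006, "y": 0.0013, "z": 0.02, "rx": 0, "ry": 0, "rz": 0, "claw": 0},
    {"x": 0.0006, "y": 0.0013, "z": 0.0375, "rx": 0, "ry": 0, "rz": 0, "claw": 0},
    {"x": 0.0006, "y": 0.0013, "z": 0.0375, "rx": 0, "ry": 0, "rz": 0, "claw": 0},
    {"x": 0.0006, "y": 0.0013, "z": 0.0375, "rx": 0, "ry": 0, "rz": 0, "claw": 0},
    {"x": 0.0006, "y": 0.0013, "z": 0.0375, "rx": 0, "ry": 0, "rz": 0, "claw": -1},
    {"x": 0.0006, "y": 0.0013, "z": 0.0375, "rx": 0, "ry": 0, "rz": 0, "claw": -1},
    {"x": 0.0006, "y": 0.0013, "z": 0.0375, "rx": 0, "ry": 0, "rz": 0, "claw": -1},
    {"x": 0.0006, "y": 0.0013, "z": 0.0375, "rx": 0, "ry": 0, "rz": 0, "claw": -1},
    {"x": 0.0006, "y": 0.0013, "z": 0.0375, "rx": 0, "ry": 0, "rz": 0, "claw": -1},
    {"x": 0.0006, "y": 0.0013, "z": 0.0375, "rx": 0, "ry": 0, "rz": 0, "claw": -1},
  ],
)

```text
time: 15.97
tool_pos: [0.5789, -0.3681, 0.0407]
tool_rot: [-3.141, 0.0, -3.141]
contact_force: [-0.1, 0.2, 1.3]
opening: 0.0132
grip_force: 12.0
```

```bash
python3 -c "
from h import *
p=robot.observe()['tool_pos']
mv((p[0],p[1],.22),(p[0]+.0685,.037,.22))"
```

```text
t 15.97 at [ 0.5789 -0.3681  0.0407] [-3.1415e+00  3.0000e-04 -3.1414e+00] open 0.0132 F [-0.1  0.2  1.3] q [-0.68  0.81  1.24  0.    1.1  -2.25]
-> (np.float64(0.5789160886333566), np.float64(-0.3680657595152182), 0.22) [-1.000e-04 -0.000e+00 -2.391e-01] r [-0.0002  0.0004  0.0002]
-> (np.float64(0.6474160886333566), 0.037, 0.22) [-0.0915  0.54   -0.2392] r [-0.0002  0.0004  0.0002]
```

>>> step_arm(
  steps=[
    {"x": 0, "y": 0, "z": -0.03, "rx": 0, "ry": 0, "rz": 0, "claw": -1},
    {"x": 0, "y": 0, "z": -0.08, "rx": 0, "ry": 0, "rz": 0, "claw": -1},
    {"x": 0, "y": 0, "z": -0.13, "rx": 0, "ry": 0, "rz": 0, "claw": -1},
    {"x": 0, "y": 0, "z": -0.18, "rx": 0, "ry": 0, "rz": 0, "claw": -1},
    {"x": -0.01, "y": 0.03, "z": -0.22, "rx": 0, "ry": 0, "rz": 0, "claw": -1},
    {"x": -0.02, "y": 0.08, "z": -0.225, "rx": 0, "ry": 0, "rz": 0, "claw": -1},
    {"x": -0.03, "y": 0.13, "z": -0.225, "rx": 0, "ry": 0, "rz": 0, "claw": -1},
    {"x": -0.04, "y": 0.18, "z": -0.225, "rx": 0, "ry": 0, "rz": 0, "claw": -1},
    {"x": -0.05, "y": 0.23, "z": -0.225, "rx": 0, "ry": 0, "rz": 0, "claw": -1},
    {"x": -0.06, "y": 0.28, "z": -0.225, "rx": 0, "ry": 0, "rz": 0, "claw": -1},
    {"x": -0.07, "y": 0.33, "z": -0.225, "rx": 0, "ry": 0, "rz": 0, "claw": -1},
    {"x": -0.08, "y": 0.38, "z": -0.225, "rx": 0, "ry": 0, "rz": 0, "claw": -1},
  ],
)

```text
time: 16.97
tool_pos: [0.6387, -0.0811, 0.2093]
tool_rot: [3.141, -0.0, -3.141]
contact_force: [0.7, -0.1, -0.3]
opening: 0.013
grip_force: 12.0
```

```bash
python3 -c "
from h import *
mv((.6474,.037,.205))"
```

```text
t 16.97 at [ 0.6387 -0.0811  0.2093] [ 3.1415 -0.     -3.1414] open 0.013 F [ 0.7 -0.1 -0.3] q [-0.25  0.58  1.19  0.    1.37 -1.82]
-> (0.6474, 0.037, 0.205) [-0.0116  0.1574  0.0057] r [ 0.0001 -0.      0.0002]
```

>>> step_arm(
  steps=[
    {"x": -0.004, "y": 0.045, "z": 0.0, "rx": 0, "ry": 0, "rz": 0, "claw": -1},
    {"x": -0.008, "y": 0.09, "z": 0.0, "rx": 0, "ry": 0, "rz": 0, "claw": -1},
    {"x": -0.011, "y": 0.13, "z": 0.0, "rx": 0, "ry": 0, "rz": 0, "claw": -1},
    {"x": -0.0116, "y": 0.155, "z": 0.003, "rx": 0, "ry": 0, "rz": 0, "claw": -1},
    {"x": -0.0116, "y": 0.157, "z": 0.003, "rx": 0, "ry": 0, "rz": 0, "claw": -1},
    {"x": -0.0116, "y": 0.157, "z": 0.003, "rx": 0, "ry": 0, "rz": 0, "claw": -1},
    {"x": -0.0116, "y": 0.157, "z": 0.003, "rx": 0, "ry": 0, "rz": 0, "claw": -1},
  ],
)

```text
time: 17.55
tool_pos: [0.6474, 0.0341, 0.2069]
tool_rot: [-3.141, -0.0, -3.141]
contact_force: [0.3, 0.1, -1.1]
opening: 0.0134
grip_force: 12.0
```

```bash
python3 -c "
from h import *
D=np.median([read_camera('scene')[1] for _ in range(3)],0)
mv((.6474,.037,.165))
p=robot.observe()['tool_pos']
print(centre('scene',D,'ch',(.647,.034)))
P=cloud('scene',D,np.ones(D.shape,bool))
b=p[2]-.0407
q=P[(np.hypot(P[:,0]-p[0],P[:,1]-p[1])<.05)&(abs(P[:,2]-b-.003)<.005)];print(np.round([*q.min(0),*q.max(0)],4),q.mean(0),len(q))
q=P[(np.hypot(P[:,0]-p[0],P[:,1]-p[1])<.03)&(abs(P[:,2]-b-.022)<.012)];print(q.mean(0),len(q))
I,_=read_camera('scene');cv2.imwrite('pics/s6.png',cv2.resize(I[90:210,180:340],None,fx=5,fy=5))"
```

```text
t 17.7 at [0.6475 0.0333 0.207 ] [-3.1414e+00  1.0000e-04  3.1400e+00] open 0.0132 F [0.2 0.2 0. ] q [-0.07  0.59  1.18 -0.    1.38 -1.64]
-> (0.6474, 0.037, 0.165) [0.0002 0.005  0.056 ] r [-0.0002  0.0002 -0.0021]Traceback (most recent call last):
  File "<string>", line 6, in <module>
    print(centre('scene',D,'ch',(.647,.034)))
          ~~~~~~^^^^^^^^^^^^^^^^^^^^^^^^^^^^
  File "h.py", line 15, in centre
    zl,zh,ri,ro=SP[q]
                ~~^^^
KeyError: 'ch'
```

>>> step_arm(
  steps=[
    {"x": 0, "y": 0.005, "z": 0.0, "rx": 0, "ry": 0, "rz": 0, "claw": -1},
    {"x": 0, "y": 0.005, "z": 0.0, "rx": 0, "ry": 0, "rz": 0, "claw": -1},
    {"x": 0, "y": 0.005, "z": 0.0, "rx": 0, "ry": 0, "rz": 0, "claw": -1},
    {"x": 0, "y": 0.005, "z": 0.0, "rx": 0, "ry": 0, "rz": 0, "claw": -1},
  ],
)

```text
time: 18.03
tool_pos: [0.6475, 0.0383, 0.207]
tool_rot: [3.142, 0.0, 3.142]
contact_force: [-0.0, -0.5, -0.9]
opening: 0.0131
grip_force: 12.0
```

```bash
cat >> h.py <<'E'
SP['ch']=(.125,.142,.0265,.029)
E
python3 -c "
from h import *
D=np.median([read_camera('scene')[1] for _ in range(3)],0)
mv((.6474,.037,.165))
p=robot.observe()['tool_pos']
print(centre('scene',D,'ch',(.647,.034)))
P=cloud('scene',D,np.ones(D.shape,bool))
b=p[2]-.0407
q=P[(np.hypot(P[:,0]-p[0],P[:,1]-p[1])<.05)&(abs(P[:,2]-b-.003)<.005)];print(np.round([*q.min(0),*q.max(0)],4),q.mean(0),len(q))
q=P[(np.hypot(P[:,0]-p[0],P[:,1]-p[1])<.03)&(abs(P[:,2]-b-.022)<.012)];print(q.mean(0),len(q))
I,_=read_camera('scene');cv2.imwrite('pics/s6.png',cv2.resize(I[90:210,180:340],None,fx=5,fy=5))"
```

```text
t 18.18 at [0.6475 0.0385 0.207 ] [ 3.1415e+00  1.0000e-04 -3.1414e+00] open 0.0133 F [ 0.2  0.5 -0.2] q [-0.06  0.59  1.18  0.    1.38 -1.63]
-> (0.6474, 0.037, 0.165) [ 0.0001 -0.002   0.0559] r [0.0001 0.0001 0.0003]
(array([0.64730486, 0.03393462]), 167, np.float64(0.13267473332348637))
[0.6249 0.0122 0.1683 0.6703 0.0592 0.1739] [0.64558666 0.03377609 0.17083259] 122
[0.64615833 0.03417613 0.18772039] 23
```

View pics/s6.png

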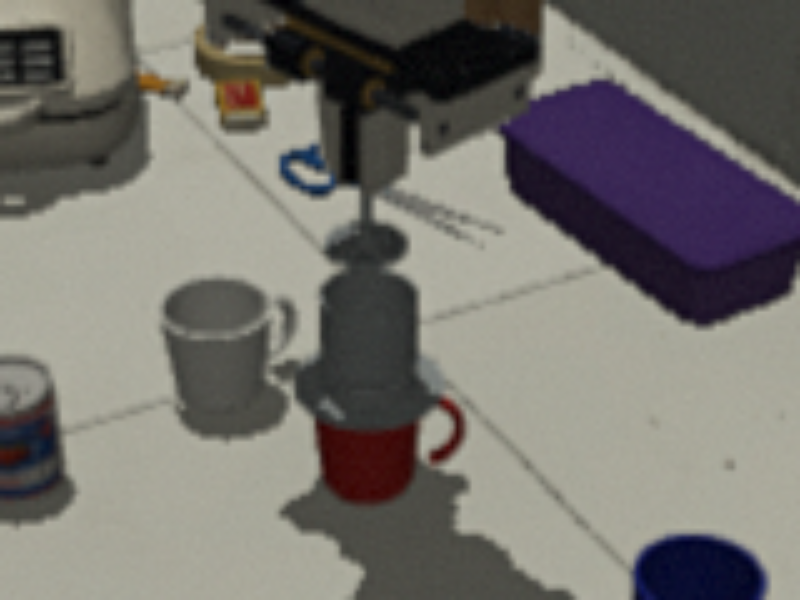

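>>> step_arm(
  steps=[
    {"x": 0, "y": -0.002, "z": 0.015, "rx": 0, "ry": 0, "rz": 0, "claw": -1},
    {"x": 0, "y": -0.002, "z": 0.03, "rx": 0, "ry": 0, "rz": 0, "claw": -1},
    {"x": 0, "y": -0.002, "z": 0.03, "rx": 0, "ry": 0, "rz": 0, "claw": -1},
    {"x": 0, "y": -0.002, "z": 0.03, "rx": 0, "ry": 0, "rz": 0, "claw": -1},
    {"x": 0, "y": -0.002, "z": 0.04, "rx": 0, "ry": 0, "rz": 0, "claw": -1},
    {"x": 0, "y": -0.002, "z": 0.048, "rx": 0, "ry": 0, "rz": 0, "claw": -1},
    {"x": 0, "y": -0.002, "z": 0.048, "rx": 0, "ry": 0, "rz": 0, "claw": -1},
  ],
)

```text
time: 18.82
tool_pos: [0.6468, 0.0371, 0.1696]
tool_rot: [3.141, -0.002, -3.141]
contact_force: [-0.3, 0.4, -0.5]
opening: 0.0132
grip_force: 12.0
```

```bash
python3 -c "
from h import *
mv((.6474,.037,.1385))"
```

```text
t 18.82 at [0.6468 0.0371 0.1696] [ 3.1414e+00 -2.0000e-03 -3.1413e+00] open 0.0132 F [-0.3  0.4 -0.5] q [-0.06  0.61  1.23  0.    1.29 -1.63]
-> (0.6474, 0.037, 0.1385) [-0.0008 -0.0002  0.0415] r [ 0.0003 -0.0026  0.0004]
```

Disc is 8 mm inside the bore with no contact; continuing.

>>> step_arm(
  steps=[
    {"x": -0.0006, "y": 0, "z": 0.012, "rx": 0, "ry": 0, "rz": 0, "claw": -1},
    {"x": -0.0006, "y": 0, "z": 0.024, "rx": 0, "ry": 0, "rz": 0, "claw": -1},
    {"x": -0.0006, "y": 0, "z": 0.034, "rx": 0, "ry": 0, "rz": 0, "claw": -1},
    {"x": -0.0006, "y": 0, "z": 0.041, "rx": 0, "ry": 0, "rz": 0, "claw": -1},
    {"x": -0.0006, "y": 0, "z": 0.041, "rx": 0, "ry": 0, "rz": 0, "claw": -1},
    {"x": -0.0006, "y": 0, "z": 0.041, "rx": 0, "ry": 0, "rz": 0, "claw": -1},
  ],
)

```text
time: 19.32
tool_pos: [0.6477, 0.0371, 0.1397]
tool_rot: [3.141, -0.001, -3.141]
contact_force: [-0.3, -0.0, -1.2]
opening: 0.013
grip_force: 12.0
```

```bash
python3 -c "
from h import *
mv((.6474,.037,.1385))"
```

```text
t 19.32 at [0.6477 0.0371 0.1397] [ 3.1414e+00 -9.0000e-04 -3.1413e+00] open 0.013 F [-0.3 -0.  -1.2] q [-0.06  0.64  1.27  0.    1.23 -1.63]
-> (0.6474, 0.037, 0.1385) [ 0.0004 -0.0001  0.0016] r [ 0.0002 -0.0011  0.0003]
```

>>> step_arm(
  steps=[
    {"x": 0, "y": 0, "z": 0.0015, "rx": 0, "ry": 0, "rz": 0, "claw": -1},
    {"x": 0, "y": 0, "z": 0.0015, "rx": 0, "ry": 0, "rz": 0, "claw": -1},
    {"x": 0, "y": 0, "z": 0.0015, "rx": 0, "ry": 0, "rz": 0, "claw": -0.2},
    {"x": 0, "y": 0, "z": 0.0015, "rx": 0, "ry": 0, "rz": 0, "claw": -0.2},
    {"x": 0, "y": 0, "z": 0.0015, "rx": 0, "ry": 0, "rz": 0, "claw": -0.2},
    {"x": 0, "y": 0, "z": 0, "rx": 0, "ry": 0, "rz": 0, "claw": -0.2},
    {"x": 0, "y": 0, "z": -0.03, "rx": 0, "ry": 0, "rz": 0, "claw": -0.2},
    {"x": 0, "y": 0, "z": -0.07, "rx": 0, "ry": 0, "rz": 0, "claw": -0.2},
    {"x": 0.05, "y": -0.02, "z": -0.07, "rx": 0, "ry": 0, "rz": 0, "claw": -0.1},
    {"x": 0.1, "y": -0.04, "z": -0.07, "rx": 0, "ry": 0, "rz": 0, "claw": -0.1},
    {"x": 0.15, "y": -0.07, "z": -0.07, "rx": 0, "ry": 0, "rz": 0, "claw": -0.1},
    {"x": 0.2, "y": -0.1, "z": -0.05, "rx": 0, "ry": 0, "rz": 0, "claw": -0.1},
  ],
)

```text
time: 20.32
tool_pos: [0.5027, -0.0353, 0.1818]
tool_rot: [-3.14, 0.005, -3.14]
contact_force: [1.2, -0.5, 0.1]
opening: 0.0414
grip_force: 0.0
```

```bash
python3 -c "
from h import *
mv((.4448,-.0746,.085))
SP['kn']=(.143,.158,0,.007)
for c in ['top','scene']:
  D=np.median([read_camera(c)[1] for _ in range(2)],0)
  g=(.6491,.0385) if c=='top' else (.647,.034)
  print(c,centre(c,D,'ch',g),centre(c,D,'kn',g),centre(c,D,'cap',G['cap']))
P=cloud('scene',D,np.ones(D.shape,bool));q=P[(np.hypot(P[:,0]-.647,P[:,1]-.034)<.02)];print(q[:,2].max())"
```

```text
t 20.32 at [ 0.5027 -0.0353  0.1818] [-3.1404  0.005  -3.1401] open 0.0414 F [ 1.2 -0.5  0.1] q [-0.22  0.34  1.66 -0.    1.14 -1.79]
-> (0.4448, -0.0746, 0.085) [ 0.0779 -0.0521  0.1288] r [-0.0016  0.0063  0.0019]
top (array([0.64940723, 0.03839128]), 97, np.float64(0.13690838467984656)) (array([0.64967071, 0.03838344]), 25, np.float64(0.15112033089052346)) (array([ 0.445, -0.075]), 0, np.float64(nan))
scene (array([0.65900899, 0.03477496]), 11, np.float64(0.13435956791895864)) (array([0.647, 0.034]), 0, np.float64(nan)) (array([ 0.44307758, -0.07886588]), 24, np.float64(0.044132005307952554))
0.08824039983756066
  return _methods._mean(a, axis=axis, dtype=dtype,
  ret = ret.dtype.type(ret / rcount)
```

Press seated: knob top at 0.151 as required, centred. Now the cap.

>>> step_arm(
  steps=[
    {"x": 0.04, "y": -0.03, "z": 0.03, "rx": 0, "ry": 0, "rz": 0, "claw": -0.1},
    {"x": 0.078, "y": -0.052, "z": 0.06, "rx": 0, "ry": 0, "rz": 0, "claw": -0.1},
    {"x": 0.078, "y": -0.052, "z": 0.1, "rx": 0, "ry": 0, "rz": 0, "claw": -0.1},
    {"x": 0.078, "y": -0.052, "z": 0.128, "rx": 0, "ry": 0, "rz": 0, "claw": -0.1},
    {"x": 0.078, "y": -0.052, "z": 0.128, "rx": 0, "ry": 0, "rz": 0, "claw": -0.1},
    {"x": 0.078, "y": -0.052, "z": 0.128, "rx": 0, "ry": 0, "rz": 0, "claw": -0.1},
    {"x": 0.078, "y": -0.052, "z": 0.128, "rx": 0, "ry": 0, "rz": 0, "claw": -0.1},
  ],
)

```text
time: 21.1
tool_pos: [0.4468, -0.0739, 0.0849]
tool_rot: [-3.141, 0.003, -3.14]
contact_force: [0.7, -0.4, -0.3]
opening: 0.0413
grip_force: 0.0
```

```bash
python3 -c "
from h import *
read_camera('top');read_camera('top')
mv((.4448,-.0746,.033))"
```

```text
t 21.2 at [ 0.4465 -0.0739  0.0851] [-3.1406  0.0032 -3.1405] open 0.0416 F [ 0.1 -0.3  0.6] q [-0.33  0.39  1.91  0.    0.84 -1.91]
-> (0.4448, -0.0746, 0.033) [ 0.0025 -0.0008  0.0695] r [-0.0013  0.0041  0.0014]
```

>>> step_arm(
  squeeze=12,
  steps=[
    {"x": 0.0022, "y": -0.0008, "z": 0.025, "rx": 0, "ry": 0.004, "rz": 0, "claw": -0.1},
    {"x": 0.0022, "y": -0.0008, "z": 0.05, "rx": 0, "ry": 0.004, "rz": 0, "claw": -0.1},
    {"x": 0.0022, "y": -0.0008, "z": 0.0685, "rx": 0, "ry": 0.004, "rz": 0, "claw": -0.1},
    {"x": 0.0022, "y": -0.0008, "z": 0.0685, "rx": 0, "ry": 0.004, "rz": 0, "claw": -0.1},
    {"x": 0.0022, "y": -0.0008, "z": 0.0685, "rx": 0, "ry": 0.004, "rz": 0, "claw": -0.1},
    {"x": 0.0022, "y": -0.0008, "z": 0.0685, "rx": 0, "ry": 0.004, "rz": 0, "claw": -1},
    {"x": 0.0022, "y": -0.0008, "z": 0.0685, "rx": 0, "ry": 0.004, "rz": 0, "claw": -1},
    {"x": 0.0022, "y": -0.0008, "z": 0.0685, "rx": 0, "ry": 0.004, "rz": 0, "claw": -1},
    {"x": 0.0022, "y": -0.0008, "z": 0.0685, "rx": 0, "ry": 0.004, "rz": 0, "claw": -1},
    {"x": 0.0022, "y": -0.0008, "z": 0.0685, "rx": 0, "ry": 0.004, "rz": 0, "claw": -1},
  ],
)

```text
time: 22.03
tool_pos: [0.4435, -0.0745, 0.0329]
tool_rot: [-3.141, -0.002, -3.141]
contact_force: [-0.3, 0.7, 4.0]
opening: 0.0155
grip_force: 12.0
```

```bash
python3 -c "
from h import *
p=robot.observe()['tool_pos']
mv((p[0],p[1],.21),(p[0]+.2041,.037,.21))"
```

```text
t 22.03 at [ 0.4435 -0.0745  0.0329] [-3.1413e+00 -2.0000e-03 -3.1414e+00] open 0.0155 F [-0.3  0.7  4. ] q [-0.34  0.48  1.96 -0.    0.7  -1.91]
-> (np.float64(0.4434605695515787), np.float64(-0.07448836413957449), 0.21) [ 5.000e-04 -1.000e-04 -2.362e-01] r [-0.0003 -0.0026  0.0003]
-> (np.float64(0.6475605695515787), 0.037, 0.21) [-0.2717  0.1485 -0.2368] r [-0.0003 -0.0026  0.0003]
```

>>> step_arm(
  steps=[
    {"x": 0, "y": 0, "z": -0.03, "rx": 0, "ry": 0, "rz": 0, "claw": -1},
    {"x": 0, "y": 0, "z": -0.08, "rx": 0, "ry": 0, "rz": 0, "claw": -1},
    {"x": 0, "y": 0, "z": -0.13, "rx": 0, "ry": 0, "rz": 0, "claw": -1},
    {"x": 0, "y": 0, "z": -0.18, "rx": 0, "ry": 0, "rz": 0, "claw": -1},
    {"x": 0, "y": 0, "z": -0.225, "rx": 0, "ry": 0, "rz": 0, "claw": -1},
    {"x": -0.03, "y": 0.017, "z": -0.236, "rx": 0, "ry": 0, "rz": 0, "claw": -1},
    {"x": -0.075, "y": 0.041, "z": -0.236, "rx": 0, "ry": 0, "rz": 0, "claw": -1},
    {"x": -0.12, "y": 0.066, "z": -0.236, "rx": 0, "ry": 0, "rz": 0, "claw": -1},
    {"x": -0.165, "y": 0.09, "z": -0.236, "rx": 0, "ry": 0, "rz": 0, "claw": -1},
    {"x": -0.21, "y": 0.115, "z": -0.236, "rx": 0, "ry": 0, "rz": 0, "claw": -1},
    {"x": -0.25, "y": 0.137, "z": -0.236, "rx": 0, "ry": 0, "rz": 0, "claw": -1},
    {"x": -0.2717, "y": 0.1485, "z": -0.236, "rx": 0, "ry": 0, "rz": 0, "claw": -1},
  ],
)

```text
time: 23.03
tool_pos: [0.6496, 0.0392, 0.2079]
tool_rot: [3.141, -0.003, -3.14]
contact_force: [-1.6, 0.1, 0.3]
opening: 0.0153
grip_force: 12.0
```

```bash
python3 -c "
from h import *
for _ in range(3): read_camera('top')
mv((.6476,.037,.19))"
```

```text
t 23.18 at [0.6476 0.0378 0.2075] [ 3.1415 -0.0048 -3.1399] open 0.0152 F [-1.5 -0.5 -1.2] q [-0.06  0.59  1.17 -0.    1.38 -1.63]
-> (0.6476, 0.037, 0.19) [-0.0002 -0.001   0.0233] r [ 0.0001 -0.0061  0.0021]
```

```bash
python3 -c "
from h import *
D=np.median([read_camera('scene')[1] for _ in range(3)],0)
mv((.6476,.037,.165))
p=robot.observe()['tool_pos']
print(centre('scene',D,'ch',(.647,.034)))
P=cloud('scene',D,np.ones(D.shape,bool))
b=p[2]-.0329
Q=P[(np.hypot(P[:,0]-p[0],P[:,1]-p[1])<.05)]
for a,c in [(-.002,.004),(.004,.009),(.009,.014)]:
  q=Q[(Q[:,2]>b+a)&(Q[:,2]<b+c)];print(a,len(q),np.round([*q.min(0)[:2],*q.max(0)[:2]],4),least_squares(lambda c:np.hypot(q[:,0]-c[0],q[:,1]-c[1])-.034,p[:2]+[.005,.005],loss='soft_l1',f_scale=.001).x)
I,_=read_camera('scene');cv2.imwrite('pics/s7.png',cv2.resize(I[90:210,180:340],None,fx=5,fy=5))"
```

```text
t 23.33 at [0.6465 0.0365 0.2087] [-3.1415 -0.0041  3.1413] open 0.0156 F [-0.5 -0.2  0.5] q [-0.06  0.59  1.17 -0.    1.38 -1.63]
-> (0.6476, 0.037, 0.165) [-0.0017  0.0007  0.0583] r [-0.0001 -0.0052 -0.0004]
(array([0.6472411 , 0.03400247]), 148, np.float64(0.13309696744847666))
-0.002 31 [6.135e-01 1.000e-04 6.677e-01 5.440e-02] [0.64745304 0.03560139]
0.004 42 [6.122e-01 3.000e-04 6.665e-01 5.540e-02] [0.64774013 0.03515537]
0.009 92 [ 6.126e-01 -2.000e-04  6.784e-01  6.590e-02] [0.6510701  0.03933825]
```

View pics/s7.png

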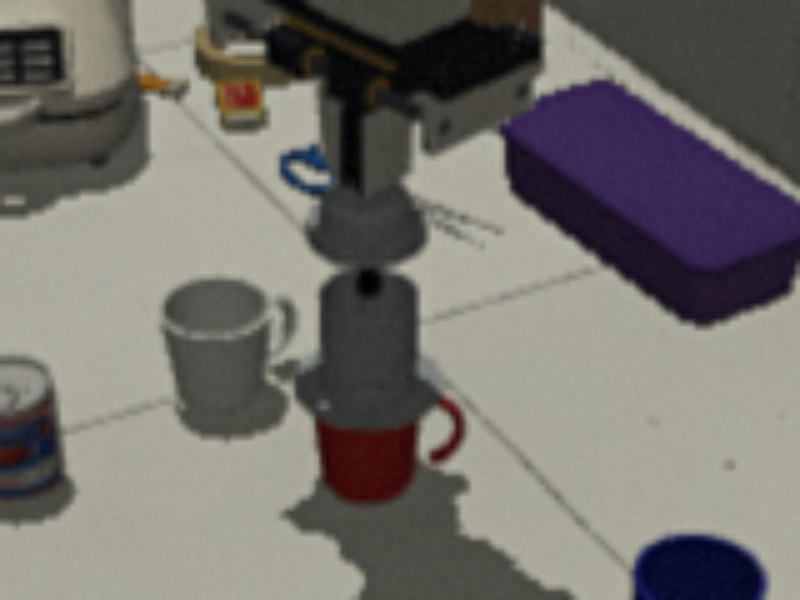

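>>> step_arm(
  steps=[
    {"x": -0.0005, "y": 0, "z": 0.015, "rx": 0, "ry": -0.004, "rz": 0, "claw": -1},
    {"x": -0.0005, "y": 0, "z": 0.03, "rx": 0, "ry": -0.004, "rz": 0, "claw": -1},
    {"x": -0.0005, "y": 0, "z": 0.04, "rx": 0, "ry": -0.004, "rz": 0, "claw": -1},
    {"x": -0.0005, "y": 0, "z": 0.043, "rx": 0, "ry": -0.004, "rz": 0, "claw": -1},
    {"x": -0.0005, "y": 0, "z": 0.043, "rx": 0, "ry": -0.004, "rz": 0, "claw": -1},
    {"x": -0.0005, "y": 0, "z": 0.043, "rx": 0, "ry": -0.004, "rz": 0, "claw": -1},
    {"x": -0.0005, "y": 0, "z": 0.043, "rx": 0, "ry": -0.004, "rz": 0, "claw": -1},
  ],
)

```text
time: 23.97
tool_pos: [0.648, 0.0369, 0.1773]
tool_rot: [-3.142, 0.001, -3.141]
contact_force: [0.2, -0.2, -0.2]
opening: 0.0153
grip_force: 12.0
```

```bash
python3 -c "
from h import *
mv((.6474,.0368,.166))
read_camera('top')
mv((.6474,.0368,.166))"
```

```text
t 23.97 at [0.648  0.0369 0.1773] [-3.1416e+00  1.4000e-03 -3.1414e+00] open 0.0153 F [ 0.2 -0.2 -0.2] q [-0.06  0.61  1.22  0.    1.31 -1.63]
-> (0.6474, 0.0368, 0.166) [ 0.0008 -0.0001  0.0151] r [-0.      0.0018  0.0002]
t 24.02 at [0.648  0.0369 0.1773] [ 3.1416e+00  1.4000e-03 -3.1414e+00] open 0.015 F [-0.1 -0.2 -0.5] q [-0.06  0.61  1.22  0.    1.31 -1.63]
-> (0.6474, 0.0368, 0.166) [ 0.0008 -0.0002  0.015 ] r [0.     0.0017 0.0002]
```

>>> step_arm(
  steps=[
    {"x": 0.0005, "y": 0, "z": 0.005, "rx": 0, "ry": 0, "rz": 0, "claw": -1},
    {"x": 0.0005, "y": 0, "z": 0.01, "rx": 0, "ry": 0, "rz": 0, "claw": -1},
    {"x": 0.0005, "y": 0, "z": 0.015, "rx": 0, "ry": 0, "rz": 0, "claw": -1},
    {"x": 0.0005, "y": 0, "z": 0.015, "rx": 0, "ry": 0, "rz": 0, "claw": -1},
    {"x": 0.0005, "y": 0, "z": 0.015, "rx": 0, "ry": 0, "rz": 0, "claw": -1},
  ],
)

```text
time: 24.43
tool_pos: [0.647, 0.0371, 0.1647]
tool_rot: [3.141, -0.001, -3.141]
contact_force: [-0.3, 0.2, -0.1]
opening: 0.0154
grip_force: 12.0
```

```bash
python3 -c "
from h import *
mv((.6474,.0368,.1621))"
```

```text
t 24.43 at [0.647  0.0371 0.1647] [ 3.1415e+00 -1.0000e-03 -3.1413e+00] open 0.0154 F [-0.3  0.2 -0.1] q [-0.06  0.62  1.24  0.    1.28 -1.63]
-> (0.6474, 0.0368, 0.1621) [-0.0005 -0.0003  0.0034] r [ 0.0002 -0.0013  0.0003]
```

The skirt is over the rim with no contact. Seat it, then release and retreat.

>>> step_arm(
  steps=[
    {"x": -0.0004, "y": -0.0002, "z": 0.002, "rx": 0, "ry": 0, "rz": 0, "claw": -1},
    {"x": -0.0004, "y": -0.0002, "z": 0.0036, "rx": 0, "ry": 0, "rz": 0, "claw": -1},
    {"x": -0.0004, "y": -0.0002, "z": 0.0036, "rx": 0, "ry": 0, "rz": 0, "claw": -1},
    {"x": -0.0004, "y": -0.0002, "z": 0.0036, "rx": 0, "ry": 0, "rz": 0, "claw": -1},
    {"x": -0.0004, "y": -0.0002, "z": 0.0036, "rx": 0, "ry": 0, "rz": 0, "claw": -0.3},
    {"x": -0.0004, "y": -0.0002, "z": 0.0036, "rx": 0, "ry": 0, "rz": 0, "claw": -0.3},
    {"x": -0.0004, "y": -0.0002, "z": 0.0036, "rx": 0, "ry": 0, "rz": 0, "claw": -0.3},
    {"x": -0.0004, "y": -0.0002, "z": 0, "rx": 0, "ry": 0, "rz": 0, "claw": -0.3},
    {"x": -0.0004, "y": -0.0002, "z": -0.03, "rx": 0, "ry": 0, "rz": 0, "claw": -0.3},
    {"x": 0, "y": 0, "z": -0.08, "rx": 0, "ry": 0, "rz": 0, "claw": -0.3},
    {"x": 0.05, "y": -0.05, "z": -0.09, "rx": 0, "ry": 0, "rz": 0, "claw": -0.3},
    {"x": 0.1, "y": -0.1, "z": -0.09, "rx": 0, "ry": 0, "rz": 0, "claw": -0.3},
  ],
)

```text
time: 25.43
tool_pos: [0.5905, -0.0214, 0.2354]
tool_rot: [-3.14, 0.008, -3.138]
contact_force: [-0.1, -1.5, -0.7]
opening: 0.0321
grip_force: 0.0
```

>>> step_arm(
  steps=[
    {"x": 0.03, "y": -0.04, "z": 0, "rx": 0, "ry": 0, "rz": 0, "claw": -0.3},
    {"x": 0.06, "y": -0.08, "z": 0, "rx": 0, "ry": 0, "rz": 0, "claw": -0.3},
    {"x": 0.09, "y": -0.12, "z": 0, "rx": 0, "ry": 0, "rz": 0, "claw": -0.3},
    {"x": 0.12, "y": -0.16, "z": 0, "rx": 0, "ry": 0, "rz": 0, "claw": -0.3},
    {"x": 0.12, "y": -0.2, "z": 0, "rx": 0, "ry": 0, "rz": 0, "claw": -0.3},
    {"x": 0.12, "y": -0.2, "z": 0, "rx": 0, "ry": 0, "rz": 0, "claw": -0.3},
    {"x": 0.12, "y": -0.2, "z": 0, "rx": 0, "ry": 0, "rz": 0, "claw": -0.3},
  ],
)

```text
time: 26.02
tool_pos: [0.4985, -0.173, 0.2325]
tool_rot: [-3.141, 0.001, 3.139]
contact_force: [0.7, 1.4, 0.5]
opening: 0.0321
grip_force: 0.0
```

```bash
python3 -c "
from h import *
mv()
SP['ck']=(.166,.18,0,.008);SP['sk']=(.127,.14,.0335,.0345)
D=np.median([read_camera('top')[1] for _ in range(3)],0);print(centre('top',D,'ck',(.6495,.0385)))
D=np.median([read_camera('scene')[1] for _ in range(2)],0);print(centre('scene',D,'ck',(.6473,.034)))
I,_=read_camera('scene');cv2.imwrite('pics/s8.png',cv2.resize(I[90:210,180:340],None,fx=5,fy=5))"
```

```text
t 26.02 at [ 0.4985 -0.173   0.2325] [-3.1415e+00  9.0000e-04  3.1387e+00] open 0.0321 F [0.7 1.4 0.5] q [-0.48  0.34  1.51  0.    1.29 -2.05]
(array([0.6488297 , 0.03818948]), 34, np.float64(0.17338510656934947))
(array([0.6473, 0.034 ]), 0, np.float64(nan))
  return _methods._mean(a, axis=axis, dtype=dtype,
  ret = ret.dtype.type(ret / rcount)
```

View pics/s8.png

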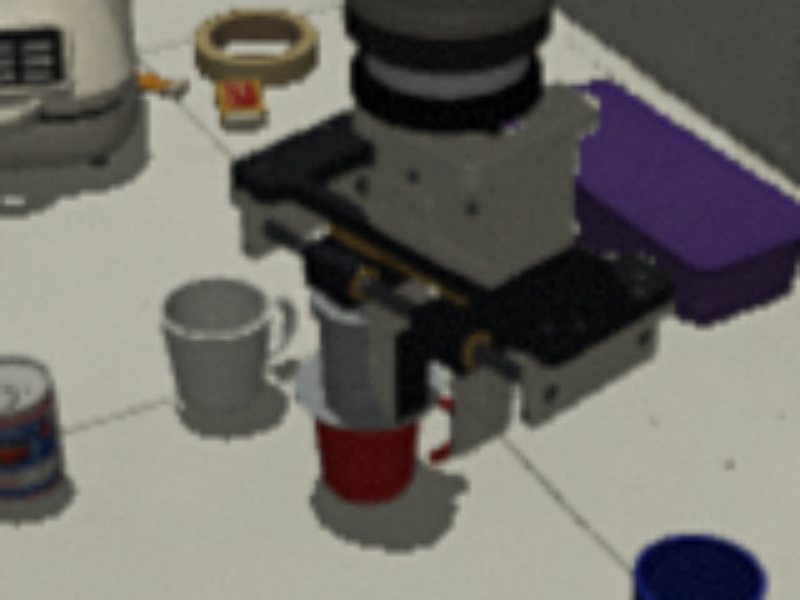

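The gripper blocks part of this view, but the stack stands upright on the mug (px 368,370). In the top camera the cap's knob is 0.6 mm off the chamber's axis, with its top at 0.173 m as it should be.

```bash
python3 -c "
from h import *
print(robot.hand_in())"
```

```text
the job is handed in; nothing more can be done
None
```

The collar, chamber, press and cap are stacked on the red mug, and the job was handed in at about 26 s; the depth readings put every part at its seated height and within about 1 mm of centre, but no verdict came back.

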